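# Pack out a camera clamp with shim plates and hold it shut

### The arm

A 6-joint arm with a two-finger parallel gripper is mounted at the origin on the work surface. World frame = base frame: x ahead of the robot, y to its left, z up, the work surface at z = 0. Lengths are in m, angles in degrees, forces in N, time in s.
With the tool pointing down it reaches from about 0.3 to 0.75 m from the base axis. Payload 8.5 kg.
Tool frame: the origin (TCP) lies at the very end of the fingers, on their centre line; the grasp point (between the pads) lies grasp_offset behind it (grasp_offset is the distance from the TCP to the grasp point, in m); x points along the fingers, z is the direction in which the jaws open and shut, and the axes are right-handed (so a half turn about x gives the same grasp; the last joint's range is limited). The gripper opens to 85 mm and grips with 20 to 120 N. Pads are 22 mm wide; open, the fingers measure 114 mm over their backs; the gripper's body (76 mm by 85 mm) begins 54 mm behind the grasp point. The pads swing forward as they close: fully open they stand 13 mm farther back than shut.
Start: joints at [-83.44, 21.807, 74.336, -0, 83.858, -12.336], TCP at [0.178, -0.52, 0.231] pointing down, gripper open.
Joint ranges: [-178.18, 178.18], [-50.72, 133.34], [12.68, 142.11], [-81.47, 261.47], [9.98, 163.14], [-165.26, 165.26]. Speed limits (degrees/s): [136.94, 136.94, 180, 180, 180, 180].

### API

Orientations are given as a 3x3 rotation matrix whose columns are the frame's x, y, z axes.
In Python, from rig import observe, get_image, close_job, recognise, grasp_offset gives the robot as it stands.
- The arm moves only by the tool drive_tool, never from a script. Its argument "targets" is a list that holds one entry, the list of rows, each a list of 7 numbers: the shift along the tool's x, y, z in units of 50 mm (1.0 is 50 mm), then the turn, a rotation vector about the tool's x, y, z in rad, then the opening, from -1 (shut) to 1 (fully open), so that 0 is half open. A call has 1 to 5 rows; each row shifts and turns the commanded pose from where the row before left it, along the tool's axes as they then stand; what a row does not reach is not made up. A row lasts 1/10 s, in which the tool goes at most 50 mm and 8.59 degrees, less where a joint would pass 70% of its speed; a pose out of reach is approached as far as the arm can. A call is refused whole if a number of a shift passes 1 or a number of a turn 0.15, either way. A call with a gripper value outside its range is refused whole. The fingers move at their own pace and stop on an object; "force" is the grip in N (left out, the last holds). Time passes only in rows, so rows that do not move let the fingers close. It gives the time, the measured TCP pose, the force and the opening at its end, in the units of the state.
- observe(): the state, without advancing time (a new reading comes with each control period).
- get_image(name): name is "scene" or "top" or "wrist"; returns a dict with "image" (400x640x3 uint8, red, green, blue), "fx", "fy", "cx", "cy" (pixels), "k1" (the pictures are not rectified: a ray, as slopes to the right and down, at radius r is drawn at 1 + k1 r^2 times it, then the intrinsics apply), "rvec" (rotation vector, rad) and "tvec" (3), from world to camera coordinates, as OpenCV has them. Camera axes: x right, y down, z forward; pixel columns grow to the right and rows downward; lengths in m; the calibration is good to about 2 mm. A picture is of the moment at which its call begins. There is no depth.
- close_job(): hands the job in, once; it reports no verdict.
Trained networks look in a picture, given as the dict that the camera call returned (one of the last four; its "shot" number tells which), for a name from the list of things; names that differ only in an ending like _2 or _b are one class to them, and where a whole thing is asked for, a point or a joint stands for the part that bears it (a point fixed in the world has none). Each returns a list of dicts, best first, with "p" (0 to 1); they miss things now and then, are a little off and sometimes report something else, mostly with a low value. They report only what shows in the picture. A call takes as long as a camera call.
- recognise(label, picture): "at" ([column, row] as shares, 0 to 1, of the picture: columns of its width, rows of its height, amid what is visible of it).
The state is a dict: "time_s": time; "q": joint angles; "qvel": joint speeds; "joint_efforts": joint torques, N m; "position": TCP position; "tool_rot": TCP orientation; "ft_force": force on the tool from outside, world axes, zero at the start; "wrist_torque": the same for the moment, N m; "grip_width": finger opening in m.
Only numpy, scipy, OpenCV 4.12 (cv2) and the standard library are available. Lean on these libraries where they do the work, as an engineer would, in place of code of your own. Each camera call takes 0.05 s, during which the arm holds its last target.

### The job

The clamp's sliding jaw runs out of travel before it reaches the sprung nose plate of the microscope camera, so fill that gap: stand packing plates from the rack upright in the channel between jaw and camera, adding plates until sliding the jaw (its black post is the grip) squeezes the stack tight and you feel the nose plate give about 5 mm without bottoming. Do not overpack: the jaw should end no more than about a plate's thickness short of its travel stop. Finish while holding: keep the jaw pushed shut with the fingers and do not let go, touch neither plates nor nose plate by then, and leave the other things on the bench alone.

Things in the scene. Friction and masses are not known exactly. Their poses are not given: they have to be found in the camera images.
- fixture: Dark steel clamp fixture, fixed to the bench. Base plate 100 x 290 x 8 mm; origin at the centre of its underside, z up. A channel runs along its y axis on x = 0: floor 8 mm above the bench, 46 mm wide between two low walls (12 mm high above the floor, 8 mm thick, from y = -85 to y = +80 mm). The camera stands at the -y end, the sliding jaw at the +y end.
- jaw_face (a point): Centre of the flat steel jaw face (44 mm wide, from 10 to 60 mm above the bench) that looks along the fixture's -y towards the camera. The point is 38 mm above the bench; it moves with the jaw.
- jaw_post (a point): Point on the axis of the jaw's upright black square post (22 x 22 mm, sides along the fixture's axes, its top 90 mm above the bench, standing on the jaw's 30 mm high foot), 67 mm behind the jaw face (fixture +y) and 65 mm above the bench. Take the jaw by this post from above.
- jaw (a joint): Travel of the jaw along the fixture's -y, towards the camera, in m: 0 fully open (where it starts) to 0.075 at its travel stop. A light spring pulls it back open (about 1.3 N at 0, 3.1 N at 0.075): let go, it slides open again, so it must be held.
- nose_face (a point): Centre of the flat black sprung nose plate (44 mm wide, from 12 to 58 mm above the bench) on the front of the white, black-finned microscope camera (70 mm wide, 68 mm tall, fixed); it looks along the fixture's +y at the jaw. The point is 38 mm above the bench. The camera's distance differs from time to time: at the jaw's travel stop 17 to 39 mm would still be open between jaw face and nose plate.
- nose (a joint): How far the nose plate is pushed in, in m: 0 free, 0.012 bottomed. Spring of 900 N/m (about 0.9 N to start, 5.5 N at 0.005).
- rack: Dark steel rack with four slots in a row along its y axis, 36 mm apart, fixed to the bench; origin at the centre of its underside. Slot floors are 8 mm above the bench, the ribs between them 12 mm high above that and 26 mm long in x, so the plates' 40 mm wide ends stick out at both sides. Plates stand in all four slots.
- plate1_mid (a point): Centre of aluminium packing plate 1, one of four alike: 40 mm wide (its x), 16 mm thick (its y), 46 mm tall (z up), about 80 g, standing in the rack; the underside is 23 mm below this point.
- plate2_mid (a point): Centre of aluminium packing plate 2, one of four alike: 40 mm wide (its x), 16 mm thick (its y), 46 mm tall (z up), about 80 g, standing in the rack; the underside is 23 mm below this point.
- plate3_mid (a point): Centre of aluminium packing plate 3, one of four alike: 40 mm wide (its x), 16 mm thick (its y), 46 mm tall (z up), about 80 g, standing in the rack; the underside is 23 mm below this point.
- plate4_mid (a point): Centre of aluminium packing plate 4, one of four alike: 40 mm wide (its x), 16 mm thick (its y), 46 mm tall (z up), about 80 g, standing in the rack; the underside is 23 mm below this point.
- eyepiece: Black microscope eyepiece, 38 mm wide, 50 mm tall; a bystander to leave alone. Origin at its underside.
- jar: Small amber jar, 48 mm wide, 60 mm tall; a bystander to leave alone. Origin at its underside.
- dish: Shallow glass dish, 90 mm wide, 16 mm tall; a bystander to leave alone. Origin at its underside.
- adapter_ring: Dark steel adapter ring, 48 mm wide, 12 mm tall; a bystander to leave alone. Origin at its underside.
- driver: Screwdriver lying on the bench, 160 mm long; a bystander to leave alone.
- lens_cap: Black lens cap, 44 mm wide, 10 mm tall; a bystander to leave alone. Origin at its underside.
- slide_box: White slide box, 100 x 80 x 32 mm; a bystander to leave alone. Origin at its underside.

How it is judged (in metres and radians):
At the end, for the whole second after the job is handed in: Fingers hold the jaw (over 1.5 N), touching no plate or nose; the nose is pushed in 2.5 to 10.5 mm by the plates (over 1 N at nose and at jaw); jaw within 18 mm of its travel stop; each plate in the fixture on the floor (4 mm), upright (0.08 rad), within 8 mm of the middle line (value of joint nose between 0.0025 and 0.0105 m and value of joint jaw above 0.057 m and contact force between the fingers and jaw above 1.5 N and contact force between the fingers and nose below 0.5 N and contact force between any of plate1, plate2, plate3, plate4 and nose above 1 N and contact force between any of plate1, plate2, plate3, plate4 and jaw above 1 N and contact force between the fingers and plate1 below 0.5 N and contact force between the fingers and plate2 below 0.5 N and contact force between the fingers and plate3 below 0.5 N and contact force between the fingers and plate4 below 0.5 N and (x of plate1_mid in the frame of fixture above 0.05 m or x of plate1_mid in the frame of fixture below -0.05 m or y of plate1_mid in the frame of fixture above 0.15 m or y of plate1_mid in the frame of fixture below -0.15 m or (z of plate1_mid in the frame of fixture between 0.027 and 0.035 m and angle between plate1_mid's own z axis and vertical below 0.08 rad and x of plate1_mid in the frame of fixture between -0.008 and 0.008 m)) and (x of plate2_mid in the frame of fixture above 0.05 m or x of plate2_mid in the frame of fixture below -0.05 m or y of plate2_mid in the frame of fixture above 0.15 m or y of plate2_mid in the frame of fixture below -0.15 m or (z of plate2_mid in the frame of fixture between 0.027 and 0.035 m and angle between plate2_mid's own z axis and vertical below 0.08 rad and x of plate2_mid in the frame of fixture between -0.008 and 0.008 m)) and (x of plate3_mid in the frame of fixture above 0.05 m or x of plate3_mid in the frame of fixture below -0.05 m or y of plate3_mid in the frame of fixture above 0.15 m or y of plate3_mid in the frame of fixture below -0.15 m or (z of plate3_mid in the frame of fixture between 0.027 and 0.035 m and angle between plate3_mid's own z axis and vertical below 0.08 rad and x of plate3_mid in the frame of fixture between -0.008 and 0.008 m)) and (x of plate4_mid in the frame of fixture above 0.05 m or x of plate4_mid in the frame of fixture below -0.05 m or y of plate4_mid in the frame of fixture above 0.15 m or y of plate4_mid in the frame of fixture below -0.15 m or (z of plate4_mid in the frame of fixture between 0.027 and 0.035 m and angle between plate4_mid's own z axis and vertical below 0.08 rad and x of plate4_mid in the frame of fixture between -0.008 and 0.008 m))); the arm keeps its last pose, push and grip.
It fails at once if a bystander is pushed more than 30 mm from its place (distance of any of eyepiece, jar, dish, adapter_ring, driver, lens_cap, slide_box from where it was at the start of the episode above 0.03 m).
It also fails if it takes over 72 s, if anything falls off the work surface, if the arm or the gripper's body presses on something with over 40 N, if the wrist force passes 120 N, or if a joint passes its speed limit or range.

## Working session

There is one attempt and no reset: what is moved stays moved. The work goes in short steps, Python scripts to look and compute and a tool call to move; the robot and the scene stay as the last step left them, time stands still between calls to the robot, and variables do not carry over. Pictures are saved under pics/ and viewed, and the job is handed in when it is done.

Besides the shell and the picture viewer there is one more tool, called after "Emit:" in YAML: its name, and indented under it one key for each argument. drive_tool: Moves the arm, as the interface text tells. Its arguments: {"type":"object","properties":{"targets":{"type":"array"},"force":{"type":"number"}},"required":["targets"]}

```bash
ls; mkdir -p pics; python3 - <<'E'
from rig import *
import cv2
print(observe(), grasp_offset)
for n in ("scene","top","wrist"):
    d=get_image(n); cv2.imwrite(f"pics/{n}0.png",d["image"][:,:,::-1]); print(n,{k:v for k,v in d.items() if k!="image"})
E
```

```text
pics
{'time_s': 0.0, 'q': array([-8.34402548e+01,  2.18419312e+01,  7.43858202e+01, -7.39051173e-05,
        8.38590346e+01, -1.23354256e+01]), 'qvel': array([-0.06216986,  0.05122379,  0.13442414, -0.0127907 ,  0.00961266,
        0.01555278]), 'joint_efforts': array([-9.07908652e-04, -4.48461556e+01, -2.31287241e+01, -2.34106637e-04,
        4.70869476e-03,  5.02844102e-06]), 'position': array([ 0.17807606, -0.52005416,  0.23069669]), 'tool_rot': array([[-1.74312199e-04,  9.46112640e-01,  3.23837678e-01],
       [ 1.50463712e-03,  3.23837565e-01, -9.46111499e-01],
       [-9.99998853e-01,  3.22339415e-04, -1.48000504e-03]]), 'ft_force': array([ 0.067177  , -0.17812568,  0.57644315]), 'wrist_torque': array([-0.00152827,  0.01675458,  0.00169191]), 'grip_width': 0.08545899962080643} 0.0187
scene {'fx': 407.67943333623145, 'fy': 407.67943333623145, 'cx': 330.86030272422005, 'cy': 198.1442406697126, 'k1': -0.07424839864670507, 'rvec': array([ 1.17955372,  2.20560122, -1.08706968]), 'tvec': array([ 0.31553782, -0.24006045,  1.50255471]), 'shot': 1}
top {'fx': 364.9610074271903, 'fy': 364.9610074271903, 'cx': 317.7160943932655, 'cy': 195.3520153195686, 'k1': -0.05578495226952648, 'rvec': array([ 2.13437584, -2.18589926,  0.14111772]), 'tvec': array([-0.00170615,  0.58353021,  1.02593429]), 'shot': 2}
wrist {'fx': 300.1640729789028, 'fy': 300.1640729789028, 'cx': 322.97865477891787, 'cy': 200.88052253564788, 'k1': -0.014738652359207275, 'rvec': array([-2.36058825,  1.68493919,  0.24268355]), 'tvec': array([-0.54899869, -0.03583059,  0.37832204]), 'shot': 3}
```

View pics/top0.png

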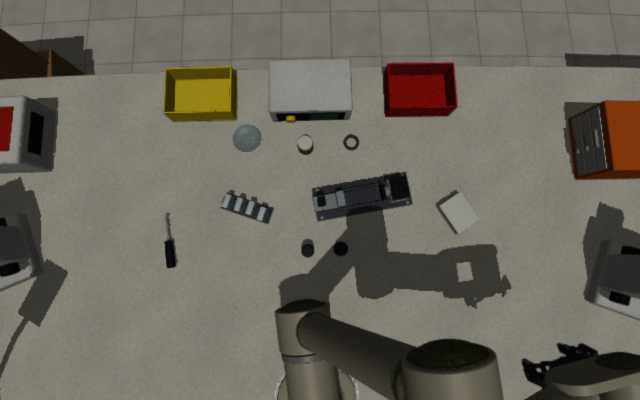

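View pics/scene0.png

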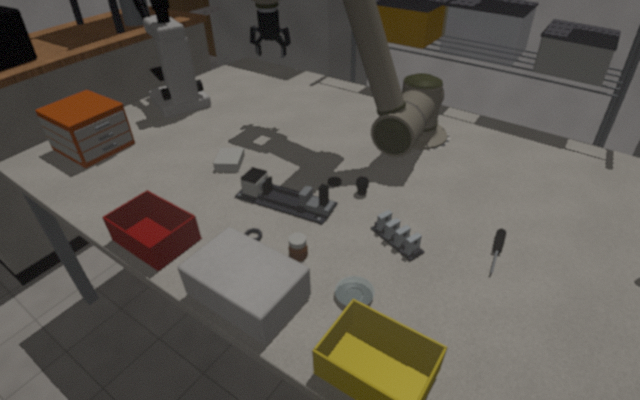

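View pics/wrist0.png

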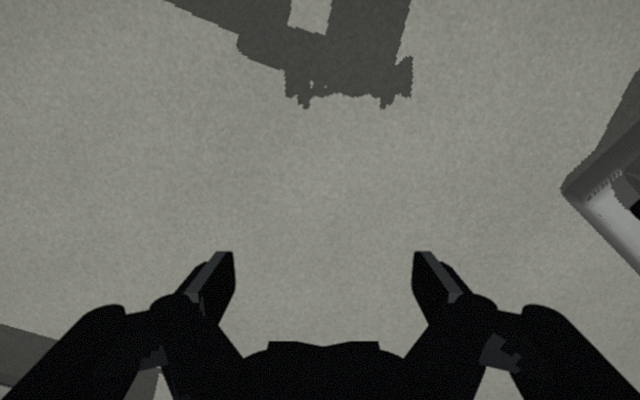

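The top view shows the fixture at about (362,196), with the camera at its right end and the jaw at its left. The rack with four plates is near (247,206) and the jar, ring, dish, cap and eyepiece are nearby. Next I'll measure these.

```bash
cat > h.py <<'E'
from rig import *
import numpy as np, cv2
from scipy.optimize import least_squares
def K(d): return np.array([[d["fx"],0,d["cx"]],[0,d["fy"],d["cy"]],[0,0,1.]]), np.array([d["k1"],0,0,0,0.])
def proj(d,P):
    k,D=K(d); return cv2.projectPoints(np.atleast_2d(np.array(P,float)),d["rvec"],d["tvec"],k,D)[0][:,0]
def atz(d,uv,z):
    k,D=K(d); u=cv2.undistortPoints(np.array([[uv]],float),k,D)[0,0]
    R=cv2.Rodrigues(d["rvec"])[0]; o=-R.T@d["tvec"]; r=R.T@np.array([u[0],u[1],1])
    return o+r*(z-o[2])/r[2]
def save(d,n,crop=None,s=1):
    im=d["image"][:,:,::-1]
    if crop: a,b,c,e=crop; im=im[b:e,a:c]
    im=cv2.resize(im,None,fx=s,fy=s,interpolation=cv2.INTER_CUBIC); cv2.imwrite("pics/"+n,im)
def rec(d,n,z,k=2):
    out=[]
    for x in recognise(n,d)[:k]:
        uv=[x["at"][0]*640,x["at"][1]*400]; out.append((round(x["p"],2),np.round(uv,1),np.round(atz(d,uv,z),4)))
    return out
def pose():
    s=observe(); print("t",round(s["time_s"],2),"p",s["position"].round(4),"w",round(s["grip_width"],4),"F",s["ft_force"].round(1),"q",s["q"].round(1)); print(s["tool_rot"].round(4)); return s
E
python3 - <<'E'
from h import *
Z=dict(jaw_face=.038,jaw_post=.065,nose_face=.038,plate1_mid=.031,plate2_mid=.031,plate3_mid=.031,plate4_mid=.031,fixture=.004,rack=.01,eyepiece=.025,jar=.03,adapter_ring=.006,dish=.008,driver=.01,lens_cap=.005,slide_box=.016)
for c in("top","scene"):
    d=get_image(c)
    for n,z in Z.items():
        if c=="scene" and z<.02: continue
        print(c,n,rec(d,n,z,5 if 'plate' in n else 2))
    if c=="top": save(d,"topc.png",(200,110,500,280),2.6)
    else: save(d,"scenec.png",(200,140,460,320),3)
E
```

```text
top jaw_face [(0.83, array([327.3, 199.1]), array([ 0.5716, -0.0431,  0.038 ])), (0.35, array([383.6, 191.7]), array([ 0.5894, -0.2081,  0.038 ]))]
top jaw_post [(0.63, array([325.8, 201.9]), array([ 0.5605, -0.0378,  0.065 ]))]
top nose_face [(0.55, array([384.7, 193.5]), array([ 0.5839, -0.211 ,  0.038 ]))]
top plate1_mid [(0.7, array([246. , 138.1]), array([0.7615, 0.1946, 0.031 ]))]
top plate2_mid [(0.6, array([253.2, 207.9]), array([0.5515, 0.1733, 0.031 ])), (0.59, array([383.2, 191.9]), array([ 0.5896, -0.2082,  0.031 ]))]
top plate3_mid [(0.63, array([235.8, 203.6]), array([0.5653, 0.2243, 0.031 ]))]
top plate4_mid []
top fixture [(0.67, array([350.2, 199.2]), array([ 0.5734, -0.113 ,  0.004 ]))]
top rack [(0.72, array([244.5, 211.3]), array([0.544 , 0.2028, 0.01  ]))]
top eyepiece [(0.66, array([306.5, 250.9]), array([0.4238, 0.0206, 0.025 ]))]
top jar [(0.6, array([304.3, 144.6]), array([0.7375, 0.0206, 0.03  ]))]
top adapter_ring [(0.61, array([354.5, 142.3]), array([ 0.7477, -0.1322,  0.006 ]))]
top dish [(0.65, array([244.8, 139.8]), array([0.763 , 0.2027, 0.008 ]))]
top
[... 394 characters left out ...]
ost [(0.88, array([318.2, 200.5]), array([ 0.5971, -0.0194,  0.065 ]))]
scene nose_face [(0.68, array([267. , 185.3]), array([ 0.593 , -0.2052,  0.038 ]))]
scene plate1_mid [(0.55, array([382.3, 218.9]), array([0.5333, 0.1409, 0.031 ]))]
scene plate2_mid [(0.54, array([393.3, 226.5]), array([0.5443, 0.1788, 0.031 ]))]
scene plate3_mid [(0.6, array([404.3, 236.3]), array([0.562 , 0.2187, 0.031 ]))]
scene plate4_mid [(0.53, array([410.8, 242.6]), array([0.5738, 0.2422, 0.031 ]))]
scene eyepiece [(0.7, array([361. , 187.5]), array([0.4363, 0.0192, 0.025 ])), (0.63, array([391.8, 225.2]), array([0.5354, 0.1706, 0.025 ]))]
scene jar [(0.79, array([296.9, 244.2]), array([0.7323, 0.0111, 0.03  ]))]
```

View pics/topc.png

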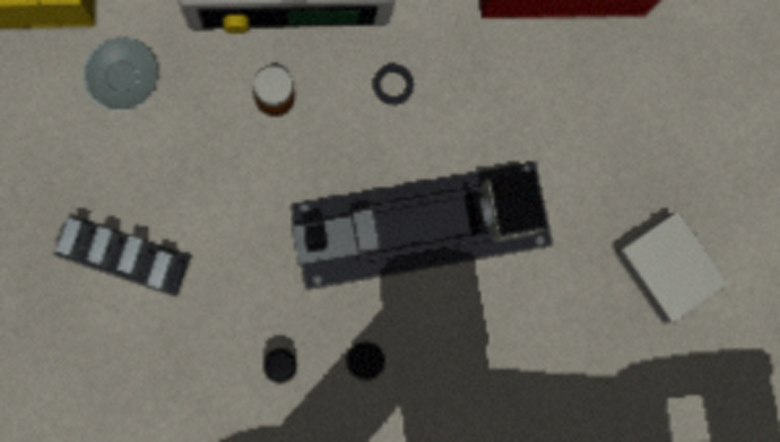

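View pics/scenec.png

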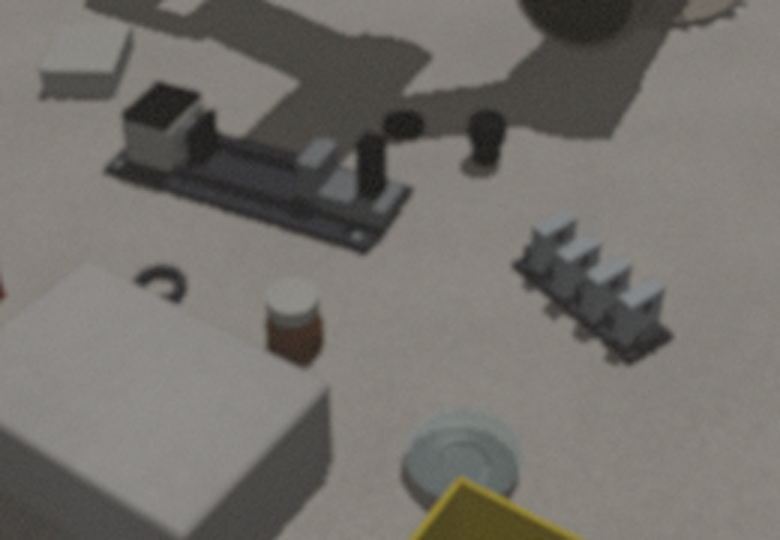

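```bash
python3 - <<'E'
from h import *
d=get_image("top")
f=lambda u,v:(200+u/2.6,110+v/2.6)
for n,z,L in [("plates",.054,[(69,236),(100,244),(130,254),(161,269)]),("fixcorners",.008,[(293,204),(537,162),(551,244),(307,288)]),("jawtop",.06,[(357,211),(373,209),(379,248),(362,250)]),("post",.09,[(304,223),(326,221),(328,247),(307,250)]),("nose",.058,[(469,192),(474,235)])]:
    P=np.array([atz(d,f(*p),z) for p in L]); print(n,P.round(4).tolist(),"mean",P.mean(0).round(4))
    for i in range(1,len(P)):
        v=P[i]-P[i-1]; print(np.linalg.norm(v).round(4),np.degrees(np.arctan2(v[1],v[0])).round(1))
E
```

```text
plates [[0.5716, 0.2459, 0.054], [0.562, 0.2115, 0.054], [0.5502, 0.1785, 0.054], [0.5329, 0.1445, 0.054]] mean [0.5542 0.1951 0.054 ]
0.0356 -105.7
0.0351 -109.6
0.0381 -116.9
fixcorners [[0.608, -0.0013, 0.008], [0.6508, -0.2863, 0.008], [0.5546, -0.2973, 0.008], [0.5109, -0.0151, 0.008]] mean [ 0.5811 -0.15    0.008 ]
0.2882 -81.5
0.0968 -173.5
0.2856 98.8
jawtop [[0.5911, -0.0716, 0.06], [0.5929, -0.0892, 0.06], [0.5498, -0.0943, 0.06], [0.5481, -0.0757, 0.06]] mean [ 0.5705 -0.0827  0.06  ]
0.0177 -84.2
0.0434 -173.2
0.0187 95.4
post [[0.5755, -0.013, 0.09], [0.5771, -0.0364, 0.09], [0.5493, -0.0378, 0.09], [0.5467, -0.0155, 0.09]] mean [ 0.5621 -0.0257  0.09  ]
0.0235 -86.1
0.0278 -177.2
0.0225 96.8
nose [[0.6096, -0.196, 0.058], [0.5618, -0.1993, 0.058]] mean [ 0.5857 -0.1977  0.058 ]
0.0479 -176.0
```

```bash
cat >> h.py <<'E'
def plan(p,yaw,rows,R0=None,p0=None):
    """rows to reach p with tool down, tool z at yaw deg; equal turn rows; prints shift/turn rows"""
    s=observe(); R=s["tool_rot"] if R0 is None else R0; q=s["position"] if p0 is None else p0
    y=np.radians(yaw); z=np.array([np.cos(y),np.sin(y),0]); x=np.array([0,0,-1.]); Rt=np.c_[x,np.cross(z,x),z]
    rv=cv2.Rodrigues(R.T@Rt)[0].ravel(); st=(np.array(p)-q)/rows; Rc=R.copy(); 
    print("dp",(np.array(p)-q).round(4),"rotvec",rv.round(3))
    for i in range(rows):
        print((np.r_[Rc.T@st/.05,rv/rows]).round(3).tolist()); Rc=Rc@cv2.Rodrigues(rv/rows)[0]
E
python3 - <<'E'
from h import *
s=pose(); d=get_image("wrist"); R=cv2.Rodrigues(d["rvec"])[0]; o=-R.T@d["tvec"]
print("cam in tool",s["tool_rot"].T@(o-s["position"]),"view dir tool",s["tool_rot"].T@R[2])
plan([.47,.09,.30],-20.5,15)
E
```

```text
t 1.55 p [ 0.1781 -0.5204  0.2313] w 0.0854 F [ 0.4  0.3 -0.1] q [-83.4  21.8  74.3   0.   83.9 -12.3]
[[ 0.      0.9461  0.3238]
 [-0.      0.3238 -0.9461]
 [-1.      0.      0.    ]]
cam in tool [-0.14189339  0.07255501 -0.00071138] view dir tool [ 9.59578735e-01 -2.81439355e-01  7.35961598e-04]
dp [0.2919 0.6103 0.0687] rotvec [-0.883 -0.    -0.   ]
[-0.092, 0.632, -0.644, -0.059, -0.0, -0.0]
[-0.092, 0.669, -0.606, -0.059, -0.0, -0.0]
[-0.092, 0.703, -0.565, -0.059, -0.0, -0.0]
[-0.092, 0.735, -0.523, -0.059, -0.0, -0.0]
[-0.092, 0.765, -0.479, -0.059, -0.0, -0.0]
[-0.092, 0.791, -0.433, -0.059, -0.0, -0.0]
[-0.092, 0.815, -0.386, -0.059, -0.0, -0.0]
[-0.092, 0.837, -0.337, -0.059, -0.0, -0.0]
[-0.092, 0.855, -0.287, -0.059, -0.0, -0.0]
[-0.092, 0.871, -0.236, -0.059, -0.0, -0.0]
[-0.092, 0.883, -0.185, -0.059, -0.0, -0.0]
[-0.092, 0.892, -0.132, -0.059, -0.0, -0.0]
[-0.092, 0.899, -0.08, -0.059, -0.0, -0.0]
[-0.092, 0.902, -0.027, -0.059, -0.0, -0.0]
[-0.092, 0.902, 0.027, -0.059, -0.0, -0.0]
```

Emit:
drive_tool:
  targets:
    - [[-0.1,0.63,-0.64,-0.06,0,0,1],[-0.1,0.67,-0.61,-0.06,0,0,1],[-0.1,0.7,-0.57,-0.06,0,0,1],[-0.1,0.74,-0.52,-0.06,0,0,1],[-0.1,0.77,-0.48,-0.06,0,0,1]]

```text
time_s: 2.1
position: [0.2756, -0.3147, 0.2566]
tool_rot: [[0.0, 0.807, 0.591], [-0.0, 0.591, -0.807], [-1.0, 0.0, 0.0]]
ft_force: [0.9, -0.3, -0.8]
grip_width: 0.0854
```

Emit:
drive_tool:
  targets:
    - [[-0.1,0.79,-0.43,-0.06,0,0,1],[-0.1,0.82,-0.39,-0.06,0,0,1],[-0.1,0.84,-0.34,-0.06,0,0,1],[-0.1,0.86,-0.29,-0.06,0,0,1],[-0.1,0.87,-0.24,-0.06,0,0,1]]

```text
time_s: 2.6
position: [0.3712, -0.1096, 0.2818]
tool_rot: [[0.001, 0.596, 0.803], [-0.0, 0.803, -0.596], [-1.0, 0.0, 0.001]]
ft_force: [-0.1, -0.5, -0.0]
grip_width: 0.0854
```

Emit:
drive_tool:
  targets:
    - [[-0.1,0.88,-0.0,-0.06,0,0,1],[-0.1,0.89,0.1,-0.06,0,0,1],[-0.1,0.9,0.15,-0.06,0,0,1],[-0.1,0.9,0.2,-0.06,0,0,1],[-0.1,0.5,0.3,-0.06,0,0,1]]

```text
time_s: 3.1
position: [0.5081, 0.0496, 0.3065]
tool_rot: [[0.0, 0.33, 0.944], [0.0, 0.944, -0.33], [-1.0, 0.0, 0.0]]
ft_force: [0.3, -0.5, 0.1]
grip_width: 0.0852
```

```bash
python3 - <<'E'
from h import *
d=get_image("wrist"); pose(); save(d,"w1.png")
for n in ["plate1_mid","plate2_mid","plate3_mid","plate4_mid"]: print(n,rec(d,n,.031,5))
E
```

```text
t 3.15 p [0.5106 0.0503 0.3066] w 0.0853 F [-2.2 -0.7 -1.2] q [-7.6 15.4 71.4  0.1 93.  11.4]
[[ 0.0019  0.326   0.9454]
 [ 0.0011  0.9454 -0.326 ]
 [-1.      0.0016  0.0014]]
plate1_mid [(0.62, array([317.9,  89.9]), array([0.5358, 0.1476, 0.031 ])), (0.22, array([508.3, 220.8]), array([ 0.7425, -0.1175,  0.031 ]))]
plate2_mid [(0.74, array([324.2,  58.7]), array([0.556 , 0.1804, 0.031 ]))]
plate3_mid [(0.69, array([321. ,  27.1]), array([0.5641, 0.2159, 0.031 ])), (0.54, array([317.5,   6.6]), array([0.5675, 0.2387, 0.031 ])), (0.35, array([500.6, 211.8]), array([ 0.734 , -0.0996,  0.031 ]))]
plate4_mid [(0.64, array([316.8,   4.5]), array([0.5675, 0.2411, 0.031 ])), (0.29, array([474.5,  13.1]), array([0.7485, 0.1691, 0.031 ])), (0.27, array([318.5,  87.4]), array([0.5377, 0.1502, 0.031 ]))]
```

View pics/w1.png

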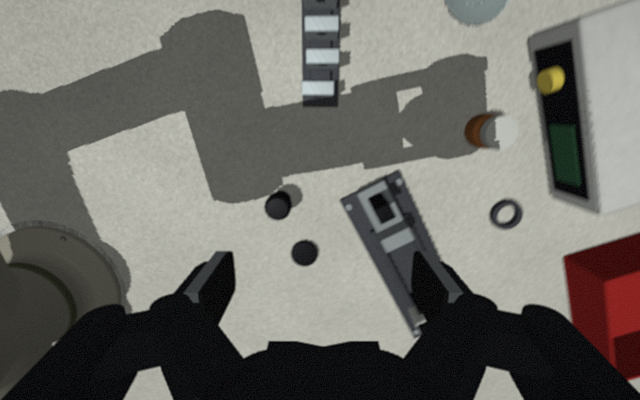

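The rack's plates stand in a column at (318,88), (322,55), (322,22). The fixture's jaw end is at (370,187), with the post at (382,206) and the jaw plate at (398,239). I'll enlarge the view to get precise edges.

```bash
python3 - <<'E'
from h import *
d=get_image("wrist")
np.savez("w1.npz",**{k:v for k,v in d.items()})
save(d,"w1a.png",(280,0,380,130),6) ; save(d,"w1b.png",(330,160,450,260),6)
E
```

```text
(no output)
```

View pics/w1a.png

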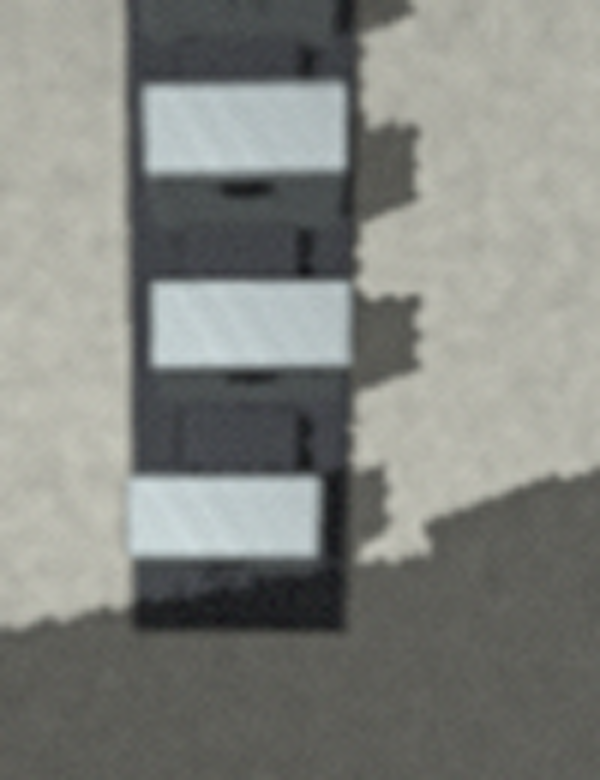

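View pics/w1b.png

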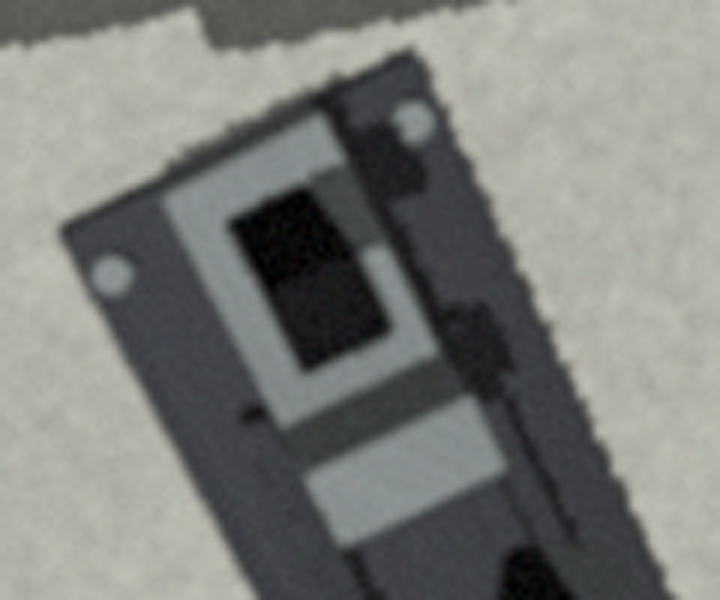

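```bash
cat > m.py <<'E'
from h import *
def meas(d,off,s,items):
    for n,z,L in items:
        P=np.array([atz(d,(off[0]+(u+.5)/s-.5,off[1]+(v+.5)/s-.5),z) for u,v in L]); print(n,"mean",P.mean(0).round(4))
        for i in range(1,len(P)):
            v=P[i]-P[i-1]; print("   ",np.linalg.norm(v).round(4),np.degrees(np.arctan2(v[1],v[0])).round(1))
E
python3 - <<'E'
from m import *
d=dict(np.load("w1.npz"))
meas(d,(280,0),6,[("P1",.054,[(130,477),(320,477),(319,557),(130,557)]),("P2",.054,[(151,282),(350,282),(350,367),(152,367)]),("P3",.054,[(143,83),(348,83),(346,174),(144,174)])])
meas(d,(330,160),6,[("fix",.008,[(62,230),(412,52)]),("fixL",.008,[(62,230),(255,600)]),("jawtop",.06,[(305,480),(470,395),(508,465),(345,548)]),("face",.06,[(345,548),(508,465)]),("post",.09,[(270,290),(355,257),(390,330),(305,370)])])
E
```

```text
P1 mean [0.5352 0.1474 0.054 ]
    0.0388 -19.5
    0.0154 -109.8
    0.039 160.5
P2 mean [0.5524 0.1797 0.054 ]
    0.0396 -19.5
    0.0156 -108.8
    0.0398 160.5
P3 mean [0.5631 0.2131 0.054 ]
    0.0397 -19.5
    0.0159 -110.2
    0.0396 160.5
fix mean [ 0.5622 -0.0041  0.008 ]
    0.0972 8.5
fixL mean [ 0.5221 -0.0693  0.008 ]
    0.1171 -82.1
jawtop mean [ 0.5732 -0.079   0.06  ]
    0.0426 10.3
    0.0203 -79.0
    0.0424 -169.6
face mean [ 0.5752 -0.089   0.06  ]
    0.0424 10.4
post mean [ 0.5646 -0.0235  0.09  ]
    0.0188 3.0
    0.0181 -82.0
    0.0196 -172.3
```

```bash
python3 - <<'E'
from h import *
plan([.5352,.1474,.10],-19.5,5)
E
```

```text
dp [ 0.0286  0.1013 -0.2063] rotvec [-0.002 -0.     0.   ]
[0.825, 0.42, -0.028, -0.0, -0.0, 0.0]
[0.825, 0.42, -0.028, -0.0, -0.0, 0.0]
[0.825, 0.42, -0.028, -0.0, -0.0, 0.0]
[0.825, 0.42, -0.028, -0.0, -0.0, 0.0]
[0.825, 0.42, -0.027, -0.0, -0.0, 0.0]
```

Emit:
drive_tool:
  targets:
    - [[0.6,0.5,-0.03,0,0,0,0.5],[0.82,0.5,-0.03,0,0,0,0.5],[0.82,0.5,-0.03,0,0,0,0.5],[0.82,0.4,-0.03,0,0,0,0.5],[0.82,0.2,-0.02,0,0,0,0.5]]

```text
time_s: 3.9
position: [0.5354, 0.1483, 0.1112]
tool_rot: [[0.001, 0.335, 0.942], [0.0, 0.942, -0.335], [-1.0, 0.0, 0.001]]
ft_force: [1.0, -0.4, -0.1]
grip_width: 0.0646
```

Emit:
drive_tool:
  targets:
    - [[0,0,0,0,0,0,0.5]]

```text
time_s: 4.0
position: [0.5329, 0.1478, 0.1082]
tool_rot: [[-0.01, 0.335, 0.942], [-0.001, 0.942, -0.335], [-1.0, -0.004, -0.009]]
ft_force: [-0.4, -1.1, 0.4]
grip_width: 0.0641
```

```bash
python3 - <<'E'
from h import *
d=get_image("wrist"); pose(); save(d,"w2.png"); plan([.5352,.1474,.028],-19.5,3)
E
```

```text
t 4.05 p [0.5346 0.1473 0.1114] w 0.0641 F [0.8 0.2 0.4] q [ 3.2 28.9 83.9 -0.  67.4 22.8]
[[-4.300e-03  3.349e-01  9.422e-01]
 [-4.000e-04  9.422e-01 -3.349e-01]
 [-1.000e+00 -1.800e-03 -3.900e-03]]
dp [ 0.0006  0.0001 -0.0834] rotvec [-0.001 -0.004  0.002]
[0.556, 0.003, 0.006, -0.0, -0.001, 0.001]
[0.556, 0.003, 0.005, -0.0, -0.001, 0.001]
[0.556, 0.002, 0.004, -0.0, -0.001, 0.001]
```

View pics/w2.png

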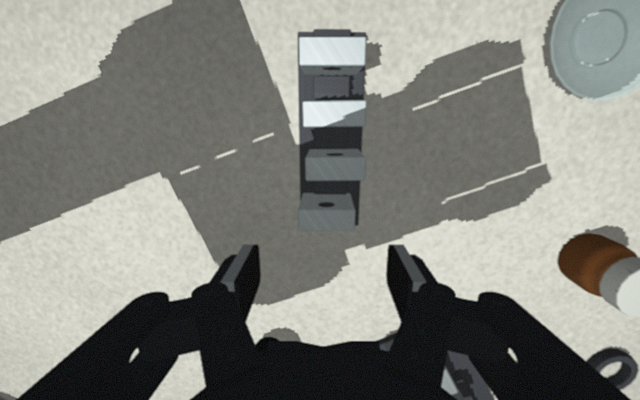

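Emit:
drive_tool:
  targets:
    - [[0.6,0,0,0,0,0,0.5],[0.5,0,0,0,0,0,0.5],[0.4,0,0,0,0,0,0.5],[0.16,0,0,0,0,0,0.5],[0,0,0,0,0,0,0.2]]

```text
time_s: 4.55
position: [0.5364, 0.1472, 0.0306]
tool_rot: [[0.001, 0.336, 0.942], [0.0, 0.942, -0.336], [-1.0, 0.001, 0.001]]
ft_force: [-0.6, 0.2, 0.8]
grip_width: 0.0521
```

```bash
python3 - <<'E'
from h import *
d=get_image("wrist"); pose(); save(d,"w3.png"); plan([.5352,.1474,.028],-19.5,1)
E
```

```text
t 4.6 p [0.5367 0.1474 0.0311] w 0.0512 F [ 0.6 -0.1  1.1] q [ 3.2 35.1 88.7 -0.  56.1 22.8]
[[ 2.500e-03  3.352e-01  9.421e-01]
 [ 1.000e-04  9.421e-01 -3.352e-01]
 [-1.000e+00  9.000e-04  2.300e-03]]
dp [-0.0015  0.     -0.0031] rotvec [-0.002  0.002 -0.001]
[0.062, -0.01, -0.028, -0.002, 0.002, -0.001]
```

View pics/w3.png

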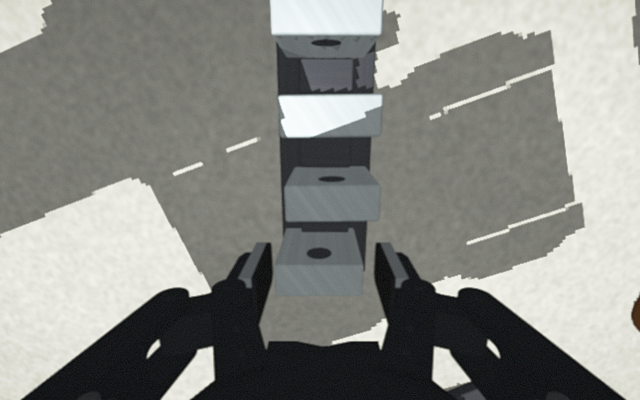

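```bash
python3 - <<'E'
from h import *
d=get_image("wrist")
print(proj(d,[[.5352,.1474,.054],[.5524,.1797,.054],[.5631,.2131,.054]]))
for uv in [(320,277),(333,202),(332,115)]: print(atz(d,uv,.054))
s=observe();R=s["tool_rot"];p=s["position"]
print(proj(d,[p, p-R[:,0]*.0187, p+R[:,2]*.026,p-R[:,2]*.026]))
E
```

```text
[[319.068483   282.47512022]
 [331.77997946 205.57938611]
 [329.70419621 118.12340072]]
[0.53653017 0.14987367 0.054     ]
[0.55338214 0.18099662 0.054     ]
[0.56430508 0.21389569 0.054     ]
[[322.25339561 257.72022395]
 [322.15871984 276.47987623]
 [372.09184896 257.73678661]
 [272.41308076 257.65735608]]
```

Emit:
drive_tool:
  targets:
    - [[0.04,0.03,0,0,0,0,0.2],[0,0.0,0,0,0,0,-0.4],[0,0,0,0,0,0,-0.4],[0,0,0,0,0,0,-0.4],[0,0,0,0,0,0,-0.4]]
  force: 50

```text
time_s: 5.15
position: [0.5367, 0.1495, 0.0283]
tool_rot: [[0.002, 0.334, 0.942], [0.0, 0.942, -0.334], [-1.0, 0.001, 0.002]]
ft_force: [-0.4, -0.1, 6.1]
grip_width: 0.0389
```

```bash
python3 - <<'E'
from h import *
d=get_image("wrist"); pose(); save(d,"w4.png",(220,180,420,340),3)
E
```

```text
t 5.2 p [0.5367 0.1495 0.0283] w 0.0392 F [-1.8  0.2  6.8] q [ 3.4 35.4 88.7  0.  55.8 22.9]
[[ 1.800e-03  3.343e-01  9.425e-01]
 [ 1.000e-04  9.425e-01 -3.343e-01]
 [-1.000e+00  7.000e-04  1.600e-03]]
```

View pics/w4.png

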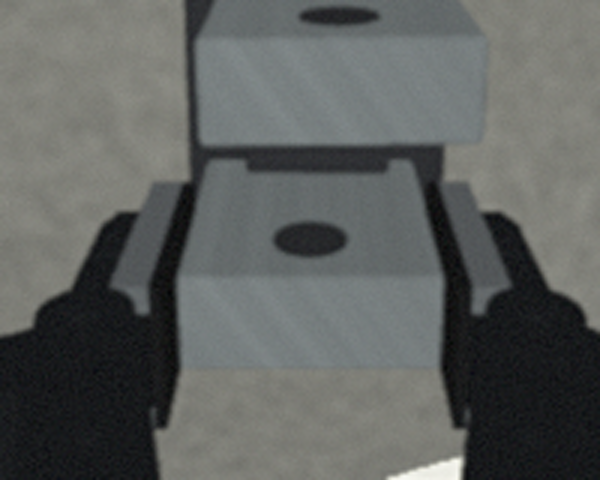

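Emit:
drive_tool:
  targets:
    - [[-0.3,0,0,0,0,0,-0.4],[-0.6,0,0,0,0,0,-0.4],[-0.8,0,0,0,0,0,-0.4],[-0.6,-0.3,0,0,0,0,-0.4],[-0.3,-0.7,0,0,0,0,-0.4]]

```text
time_s: 5.7
position: [0.5204, 0.1031, 0.1602]
tool_rot: [[0.005, 0.332, 0.943], [0.0, 0.943, -0.332], [-1.0, 0.002, 0.005]]
ft_force: [0.5, -0.3, -0.9]
grip_width: 0.0392
```

```bash
python3 - <<'E'
from h import *
pose(); plan([.584,-.155,.16],8.2,6)
E
```

```text
t 5.7 p [0.5204 0.1031 0.1602] w 0.0392 F [ 0.5 -0.3 -0.9] q [-1.6 23.4 84.4  0.  71.9 17.8]
[[ 5.000e-03  3.317e-01  9.434e-01]
 [ 2.000e-04  9.434e-01 -3.317e-01]
 [-1.000e+00  1.900e-03  4.600e-03]]
dp [ 6.360e-02 -2.581e-01 -2.000e-04] rotvec [-0.481  0.005 -0.001]
[0.001, -0.741, 0.485, -0.08, 0.001, -0.0]
[0.001, -0.778, 0.424, -0.08, 0.001, -0.0]
[0.001, -0.809, 0.361, -0.08, 0.001, -0.0]
[0.001, -0.836, 0.295, -0.08, 0.001, -0.0]
[0.001, -0.857, 0.227, -0.08, 0.001, -0.0]
[0.001, -0.872, 0.157, -0.08, 0.001, -0.0]
```

Emit:
drive_tool:
  targets:
    - [[0,-0.74,0.49,-0.08,0,0,-0.4],[0,-0.78,0.42,-0.08,0,0,-0.4],[0,-0.81,0.36,-0.08,0,0,-0.4],[0,-0.84,0.3,-0.08,0,0,-0.4],[0,-0.86,0.23,-0.08,0,0,-0.4]]

```text
time_s: 6.2
position: [0.5722, -0.1153, 0.1576]
tool_rot: [[0.0, -0.062, 0.998], [0.0, 0.998, 0.062], [-1.0, 0.0, 0.0]]
ft_force: [0.6, 0.8, -1.3]
grip_width: 0.0392
```

Emit:
drive_tool:
  targets:
    - [[0,-0.6,0.16,-0.08,0,0,-0.4],[0,0,0,0,0,0,-0.4],[0,0,0,0,0,0,-0.4]]

```text
time_s: 6.5
position: [0.5816, -0.1431, 0.1571]
tool_rot: [[-0.001, -0.137, 0.991], [0.001, 0.991, 0.137], [-1.0, 0.001, -0.001]]
ft_force: [-0.9, 0.2, -1.4]
grip_width: 0.0393
```

```bash
python3 - <<'E'
from h import *
d=get_image("wrist"); pose(); save(d,"w5.png"); plan([.5876,-.1803,.10],8.2,2)
np.savez("w5.npz",**d)
E
```

```text
t 6.55 p [ 0.5816 -0.1423  0.1573] w 0.0391 F [-0.5  0.6 -0.5] q [-25.1  30.1  73.1   0.   76.9 -33. ]
[[-6.000e-04 -1.379e-01  9.904e-01]
 [ 6.000e-04  9.904e-01  1.379e-01]
 [-1.000e+00  6.000e-04 -5.000e-04]]
dp [ 0.006  -0.038  -0.0573] rotvec [-0.005 -0.    -0.001]
[0.572, -0.385, 0.008, -0.002, -0.0, -0.0]
[0.573, -0.385, 0.007, -0.002, -0.0, -0.0]
```

View pics/w5.png

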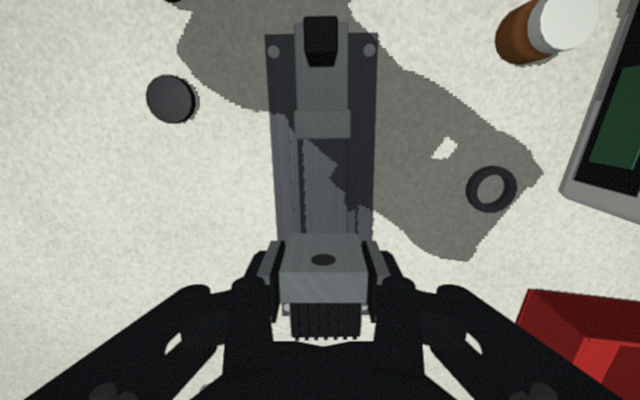

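```bash
python3 - <<'E'
from h import *
d=dict(np.load("w5.npz")); save(d,"w5a.png",(255,10,395,250),3.3)
E
```

```text
(no output)
```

View pics/w5a.png

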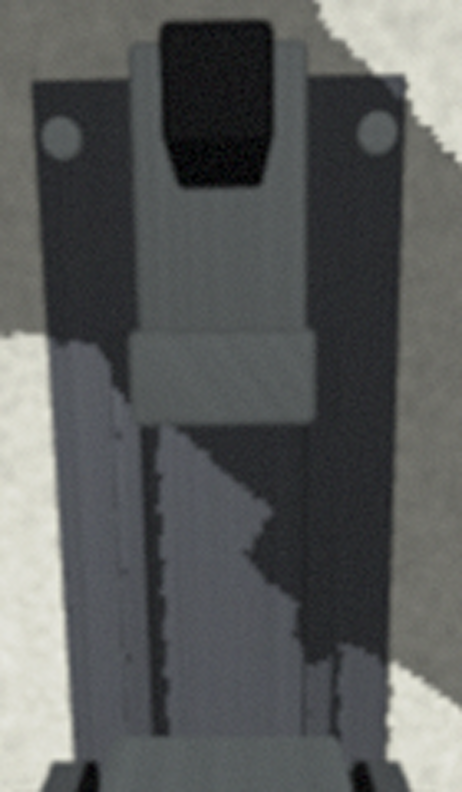

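```bash
python3 - <<'E'
from m import *
d=dict(np.load("w5.npz"))
meas(d,(255,10),3.3,[("corners",.008,[(34,82),(404,77)]),("sideL",.008,[(34,82),(75,735)]),("sideR",.008,[(404,77),(385,735)]),("side far mid",.008,[(75,735),(385,735)]),("jaw",.06,[(130,332),(315,332),(315,422),(130,422)]),("face",.06,[(130,422),(315,422)]),("post",.09,[(163,23),(271,23),(271,135),(163,135)])])
E
```

```text
corners mean [ 0.5616 -0.0055  0.008 ]
    0.0978 8.6
sideL mean [ 0.5276 -0.1046  0.008 ]
    0.1856 -81.1
sideR mean [ 0.6244 -0.0905  0.008 ]
    0.1868 -81.1
side far mid mean [ 0.5904 -0.1895  0.008 ]
    0.098 7.9
jaw mean [ 0.573  -0.0795  0.06  ]
    0.0428 7.9
    0.0205 -80.7
    0.0438 -172.1
face mean [ 0.5744 -0.0896  0.06  ]
    0.0438 7.9
post mean [ 0.5643 -0.0242  0.09  ]
    0.0202 7.9
    0.0192 -81.4
    0.0208 -172.1
```

Emit:
drive_tool:
  targets:
    - [[0.1,-0.37,0.02,-0.005,0,0,-0.4],[0.3,-0.37,0.0,0,0,0,-0.4],[0.6,0,0,0,0,0,-0.4],[0.6,0,0,0,0,0,-0.4],[0.2,0,0,0,0,0,-0.4]]

```text
time_s: 7.05
position: [0.5864, -0.1785, 0.0637]
tool_rot: [[-0.005, -0.143, 0.99], [0.003, 0.99, 0.143], [-1.0, 0.004, -0.005]]
ft_force: [0.5, 0.5, -0.6]
grip_width: 0.0391
```

Emit:
drive_tool:
  targets:
    - [[0,0,0,0,0,0,-0.4],[0,0,0,0,0,0,-0.4]]

```text
time_s: 7.25
position: [0.5886, -0.1796, 0.0683]
tool_rot: [[0.001, -0.144, 0.99], [-0.001, 0.99, 0.144], [-1.0, -0.001, 0.001]]
ft_force: [0.2, -0.1, 0.0]
grip_width: 0.0387
```

```bash
python3 - <<'E'
from h import *
d=get_image("wrist"); pose(); save(d,"w6.png",(220,150,420,350),3); plan([.588,-.179,.029],8.6,2)
E
```

```text
t 7.3 p [ 0.5888 -0.1797  0.0688] w 0.0391 F [-0.2 -0.2  0.7] q [-28.   36.9  76.5   0.   66.5 -36.2]
[[ 0.0023 -0.1437  0.9896]
 [-0.0012  0.9896  0.1437]
 [-1.     -0.0015  0.0021]]
dp [-0.0008  0.0007 -0.0398] rotvec [-0.006  0.002  0.002]
[0.398, 0.008, -0.008, -0.003, 0.001, 0.001]
[0.398, 0.008, -0.008, -0.003, 0.001, 0.001]
```

View pics/w6.png

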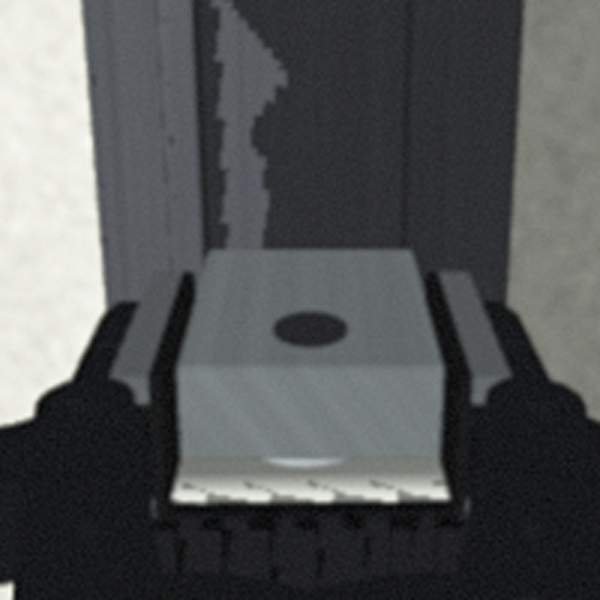

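Emit:
drive_tool:
  targets:
    - [[0.3,0,0,-0.005,0,0,-0.4],[0.3,0.01,-0.01,0,0,0,-0.4],[0.1,0,0,0,0,0,-0.4],[0.05,0,0,0,0,0,-0.4],[0,0,0,0,0,0,-0.4]]

```text
time_s: 7.8
position: [0.5879, -0.1792, 0.0306]
tool_rot: [[0.001, -0.148, 0.989], [-0.001, 0.989, 0.148], [-1.0, -0.001, 0.001]]
ft_force: [-0.1, 0.7, -0.7]
grip_width: 0.0392
```

```bash
python3 - <<'E'
from h import *
d=get_image("wrist"); pose(); save(d,"w7.png",(220,150,420,350),3); plan([.588,-.179,.029],8.6,2)
E
```

```text
t 7.85 p [ 0.5879 -0.1792  0.0307] w 0.0393 F [-0.1 -0.7 -1.7] q [-28.   39.5  78.5   0.   61.8 -36.5]
[[ 1.200e-03 -1.485e-01  9.889e-01]
 [-6.000e-04  9.889e-01  1.485e-01]
 [-1.000e+00 -8.000e-04  1.100e-03]]
dp [ 0.0001  0.0002 -0.0017] rotvec [-0.001  0.001  0.001]
[0.017, 0.002, 0.001, -0.001, 0.001, 0.0]
[0.017, 0.002, 0.001, -0.001, 0.001, 0.0]
```

View pics/w7.png

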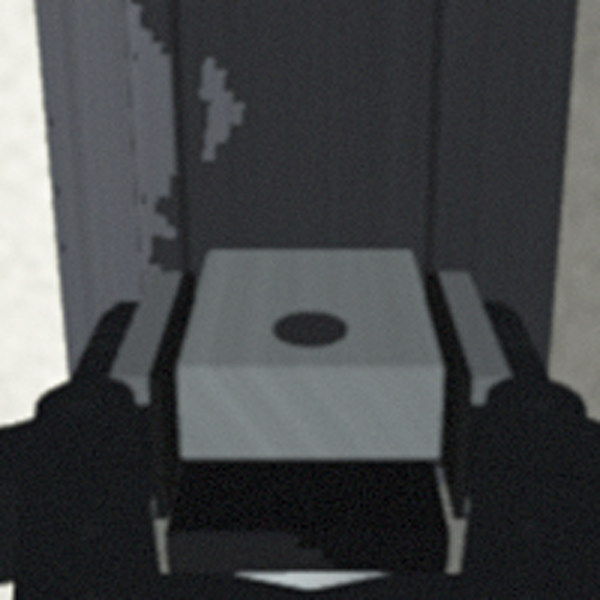

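Emit:
drive_tool:
  targets:
    - [[0.03,0,0,0,0,0,-0.4],[0.01,0,0,0,0,0,-0.4],[0,0,0,0,0,0,0.2],[0,0,0,0,0,0,0.2],[0,0,0,0,0,0,0.2]]

```text
time_s: 8.35
position: [0.5876, -0.1791, 0.0279]
tool_rot: [[0.0, -0.148, 0.989], [-0.0, 0.989, 0.148], [-1.0, -0.0, 0.0]]
ft_force: [-0.2, 0.0, 0.3]
grip_width: 0.0513
```

Emit:
drive_tool:
  targets:
    - [[-0.2,0,0,0,0,0,0.5],[-0.6,0,0,0,0,0,0.5],[-0.8,0,0,0,0,0,0.5],[-0.5,0,0,0,0,0,0.5],[-0.2,0.3,0,0,0,0,0.5]]

```text
time_s: 8.85
position: [0.5862, -0.1654, 0.1461]
tool_rot: [[0.005, -0.147, 0.989], [-0.003, 0.989, 0.147], [-1.0, -0.003, 0.004]]
ft_force: [-1.0, -0.3, 0.5]
grip_width: 0.0641
```

```bash
python3 - <<'E'
from h import *
d=get_image("wrist"); pose(); save(d,"w8.png",(220,150,420,400),3); np.savez("w8.npz",**d);plan([.552,.180,.14],-19.5,8)
E
```

```text
t 8.9 p [ 0.5856 -0.1621  0.1461] w 0.0639 F [0.1 3.  1.3] q [-26.6  31.4  72.6   0.   75.7 -35.2]
[[ 0.0039 -0.1489  0.9889]
 [-0.001   0.9889  0.1489]
 [-1.     -0.0016  0.0037]]
dp [-0.0336  0.3421 -0.0061] rotvec [0.49  0.004 0.001]
[0.014, 0.858, 0.044, 0.061, 0.001, 0.0]
[0.014, 0.859, -0.008, 0.061, 0.001, 0.0]
[0.014, 0.857, -0.061, 0.061, 0.001, 0.0]
[0.014, 0.852, -0.113, 0.061, 0.001, 0.0]
[0.014, 0.843, -0.165, 0.061, 0.001, 0.0]
[0.014, 0.832, -0.217, 0.061, 0.001, 0.0]
[0.015, 0.817, -0.267, 0.061, 0.001, 0.0]
[0.015, 0.799, -0.316, 0.061, 0.001, 0.0]
```

View pics/w8.png

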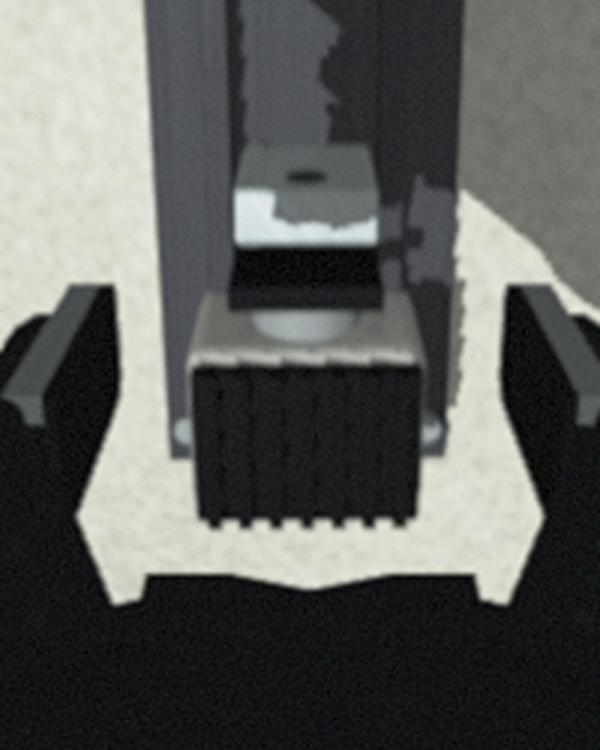

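```bash
python3 - <<'E'
from m import *
d=dict(np.load("w8.npz"))
meas(d,(220,150),3,[("P1",.054,[(235,190),(378,189),(378,245),(235,247)]),("nose",.058,[(230,288),(383,288)]),("base end",.008,[(170,459),(443,456)])])
E
```

```text
P1 mean [ 0.5889 -0.1804  0.054 ]
    0.0392 8.8
    0.0165 -80.3
    0.04 -170.8
nose mean [ 0.5917 -0.1995  0.058 ]
    0.0426 8.4
base end mean [ 0.605  -0.2888  0.008 ]
    0.0986 9.0
```

Emit:
drive_tool:
  targets:
    - [[0,0.7,0.04,0.06,0,0,0.5],[0,0.86,0,0.06,0,0,0.5],[0,0.86,-0.06,0.06,0,0,0.5],[0,0.85,-0.11,0.06,0,0,0.5],[0,0.84,-0.17,0.06,0,0,0.5]]

```text
time_s: 9.4
position: [0.5638, 0.0441, 0.1416]
tool_rot: [[-0.003, 0.152, 0.988], [0.001, 0.988, -0.152], [-1.0, 0.0, -0.003]]
ft_force: [0.6, -0.4, 0.4]
grip_width: 0.0642
```

Emit:
drive_tool:
  targets:
    - [[0,0.83,-0.22,0.06,0,0,0.5],[0,0.82,-0.27,0.06,0,0,0.5],[0.1,0.6,-0.32,0.065,0,0,0.5],[0,0.2,0,0,0,0,0.5],[0,0,0,0,0,0,0.5]]

```text
time_s: 9.9
position: [0.5512, 0.1713, 0.1368]
tool_rot: [[-0.002, 0.327, 0.945], [-0.0, 0.945, -0.327], [-1.0, -0.001, -0.002]]
ft_force: [-0.4, -0.9, -0.6]
grip_width: 0.0642
```

```bash
python3 - <<'E'
from h import *
d=get_image("wrist"); pose(); save(d,"w9.png",(200,100,440,340),3); np.savez("w9.npz",**d);plan([.553,.1805,.029],-19.5,4)
E
```

```text
t 9.95 p [0.5515 0.17   0.1371] w 0.0639 F [ 0.1 -0.7 -0.4] q [ 5.4 29.2 78.4 -0.  72.5 24.5]
[[-1.300e-03  3.279e-01  9.447e-01]
 [-4.000e-04  9.447e-01 -3.279e-01]
 [-1.000e+00 -8.000e-04 -1.100e-03]]
dp [ 0.0015  0.0105 -0.1081] rotvec [ 0.006 -0.001  0.001]
[0.54, 0.052, -0.01, 0.002, -0.0, 0.0]
[0.54, 0.052, -0.01, 0.002, -0.0, 0.0]
[0.54, 0.052, -0.01, 0.002, -0.0, 0.0]
[0.54, 0.052, -0.01, 0.002, -0.0, 0.0]
```

View pics/w9.png

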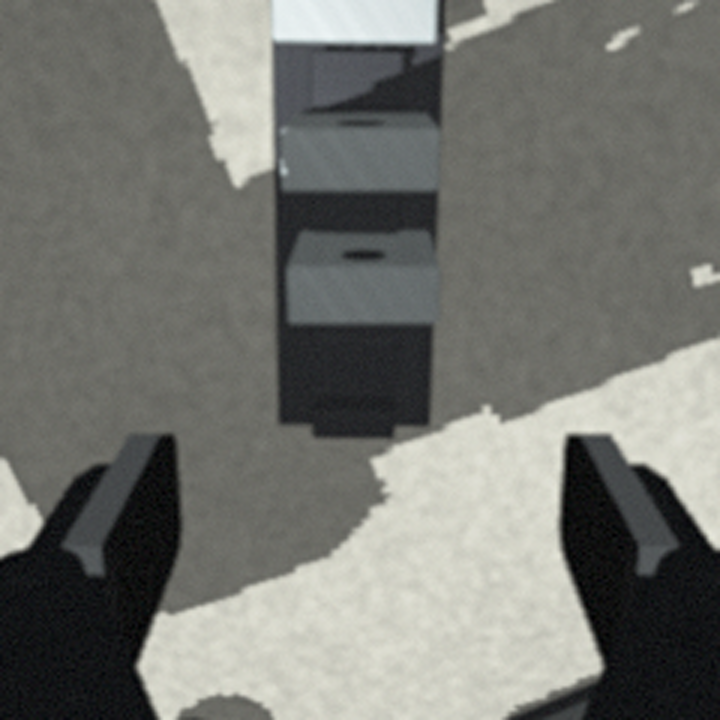

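```bash
python3 - <<'E'
from m import *
d=dict(np.load("w9.npz"))
meas(d,(200,100),3,[("P2",.054,[(287,266),(437,266),(436,324),(289,324)]),("P3",.054,[(281,128),(439,128),(437,190),(281,190)])])
E
```

```text
P2 mean [0.5526 0.1802 0.054 ]
    0.0385 -19.0
    0.0156 -108.8
    0.0385 161.0
P3 mean [0.5634 0.2136 0.054 ]
    0.0389 -19.0
    0.0153 -109.6
    0.0391 161.0
```

Emit:
drive_tool:
  targets:
    - [[0.3,0.12,-0.02,0.006,0,0,0.3],[0.7,0.1,-0.02,0,0,0,0.2],[0.7,0,0,0,0,0,0.2],[0.36,0,0,0,0,0,0.2],[0.1,0,0,0,0,0,0.2]]

```text
time_s: 10.45
position: [0.5528, 0.1794, 0.0276]
tool_rot: [[-0.004, 0.337, 0.942], [-0.001, 0.942, -0.337], [-1.0, -0.002, -0.004]]
ft_force: [-0.3, 0.8, 1.2]
grip_width: 0.0512
```

Emit:
drive_tool:
  targets:
    - [[0,0,0,0,0,0,0.2],[0,0,0,0,0,0,0.2]]

```text
time_s: 10.65
position: [0.5544, 0.1804, 0.0309]
tool_rot: [[0.002, 0.336, 0.942], [0.0, 0.942, -0.336], [-1.0, 0.001, 0.002]]
ft_force: [0.2, 0.4, 0.3]
grip_width: 0.0511
```

```bash
python3 - <<'E'
from h import *
d=get_image("wrist"); pose(); save(d,"w10.png",(200,150,440,350),3); plan([.553,.1815,.029],-19.5,1); print(proj(d,[.5528,.1808,.054]))
E
```

```text
t 10.7 p [0.5544 0.1806 0.0311] w 0.0512 F [ 0.1 -0.2 -0.6] q [ 6.4 37.1 84.1 -0.  58.6 26. ]
[[ 2.300e-03  3.358e-01  9.419e-01]
 [ 2.000e-04  9.419e-01 -3.358e-01]
 [-1.000e+00  1.000e-03  2.100e-03]]
dp [-0.0014  0.0009 -0.0021] rotvec [-0.002  0.002 -0.001]
[0.042, 0.008, -0.033, -0.002, 0.002, -0.001]
[[318.48447673 282.09140623]]
```

View pics/w10.png

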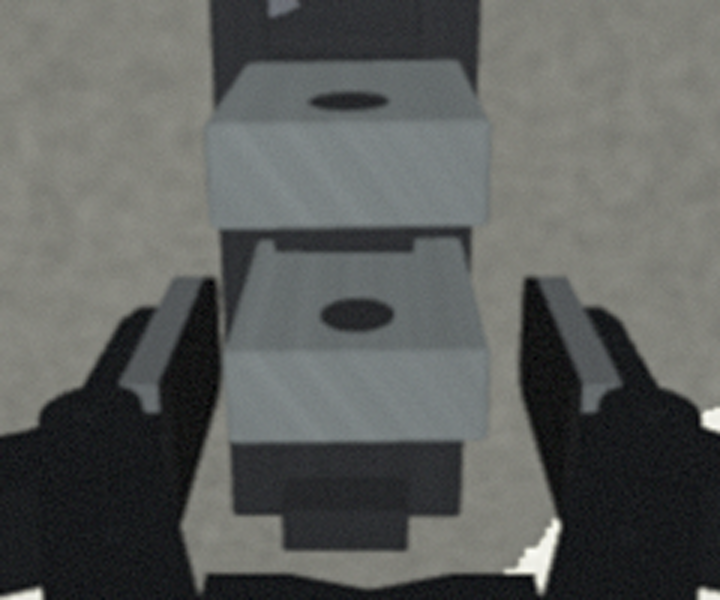

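Emit:
drive_tool:
  targets:
    - [[0.04,0.01,-0.02,0,0,0,0.2],[0,0,0,0,0,0,-0.4],[0,0,0,0,0,0,-0.4],[0,0,0,0,0,0,-0.4],[0,0,0,0,0,0,-0.4]]
  force: 50

```text
time_s: 11.2
position: [0.5531, 0.1819, 0.0285]
tool_rot: [[0.001, 0.335, 0.942], [0.0, 0.942, -0.335], [-1.0, 0.001, 0.001]]
ft_force: [-0.9, 0.8, 6.0]
grip_width: 0.0389
```

Emit:
drive_tool:
  targets:
    - [[-0.3,0,0,0,0,0,-0.4],[-0.6,0,0,0,0,0,-0.4],[-0.8,0,0,0,0,0,-0.4],[-0.6,-0.3,0,0,0,0,-0.4],[-0.3,-0.7,0,0,0,0,-0.4]]

```text
time_s: 11.7
position: [0.5369, 0.1356, 0.1603]
tool_rot: [[0.005, 0.333, 0.943], [0.001, 0.943, -0.333], [-1.0, 0.002, 0.004]]
ft_force: [0.3, -1.3, -1.4]
grip_width: 0.0392
```

```bash
python3 - <<'E'
from h import *
pose(); plan([.585,-.150,.16],8.6,7)
E
```

```text
t 11.7 p [0.5369 0.1356 0.1603] w 0.0392 F [ 0.3 -1.3 -1.4] q [ 1.9 25.6 80.6  0.  73.5 21.3]
[[ 4.500e-03  3.327e-01  9.430e-01]
 [ 5.000e-04  9.430e-01 -3.327e-01]
 [-1.000e+00  2.000e-03  4.100e-03]]
dp [ 0.0481 -0.2856 -0.0003] rotvec [-0.489  0.005 -0.001]
[0.001, -0.724, 0.401, -0.07, 0.001, -0.0]
[0.001, -0.75, 0.349, -0.07, 0.001, -0.0]
[0.001, -0.772, 0.296, -0.07, 0.001, -0.0]
[0.001, -0.791, 0.242, -0.07, 0.001, -0.0]
[0.001, -0.806, 0.186, -0.07, 0.001, -0.0]
[0.001, -0.817, 0.129, -0.07, 0.001, -0.0]
[0.001, -0.824, 0.072, -0.07, 0.001, -0.0]
```

Emit:
drive_tool:
  targets:
    - [[0,-0.72,0.4,-0.07,0,0,-0.4],[0,-0.75,0.35,-0.07,0,0,-0.4],[0,-0.77,0.3,-0.07,0,0,-0.4],[0,-0.79,0.24,-0.07,0,0,-0.4],[0,-0.81,0.19,-0.07,0,0,-0.4]]

```text
time_s: 12.2
position: [0.5701, -0.0709, 0.1577]
tool_rot: [[-0.0, -0.011, 1.0], [0.0, 1.0, 0.011], [-1.0, 0.0, -0.0]]
ft_force: [0.3, 0.2, -1.5]
grip_width: 0.0393
```

Emit:
drive_tool:
  targets:
    - [[0.1,-0.8,0.13,-0.07,0,0,-0.4],[0.3,-0.6,0.07,-0.07,0,0,-0.4],[0.4,-0.2,0,0,0,0,-0.4],[0.4,0,0,0,0,0,-0.4],[0,0,0,0,0,0,-0.4]]

```text
time_s: 12.7
position: [0.5829, -0.1486, 0.095]
tool_rot: [[-0.005, -0.147, 0.989], [0.003, 0.989, 0.147], [-1.0, 0.003, -0.005]]
ft_force: [-0.6, 0.6, -0.8]
grip_width: 0.0389
```

Emit:
drive_tool:
  targets:
    - [[0,0,0,0,0,0,-0.4]]

```text
time_s: 12.8
position: [0.5844, -0.1486, 0.0981]
tool_rot: [[-0.0, -0.148, 0.989], [0.0, 0.989, 0.148], [-1.0, 0.0, -0.0]]
ft_force: [0.3, -0.1, 0.2]
grip_width: 0.0387
```

```bash
python3 - <<'E'
from h import *
d=get_image("wrist"); pose(); save(d,"w11.png",(220,150,420,350),3); plan([.5851,-.1557,.0285],8.6,4)
E
```

```text
t 12.85 p [ 0.5848 -0.1486  0.0988] w 0.039 F [-1.   0.1 -1.1] q [-25.5  33.9  76.7   0.   69.3 -34. ]
[[ 1.100e-03 -1.479e-01  9.890e-01]
 [-5.000e-04  9.890e-01  1.479e-01]
 [-1.000e+00 -7.000e-04  1.000e-03]]
dp [ 0.0003 -0.0071 -0.0703] rotvec [-0.002  0.001  0.001]
[0.351, -0.035, -0.004, -0.0, 0.0, 0.0]
[0.351, -0.035, -0.004, -0.0, 0.0, 0.0]
[0.351, -0.035, -0.004, -0.0, 0.0, 0.0]
[0.351, -0.035, -0.004, -0.0, 0.0, 0.0]
```

View pics/w11.png

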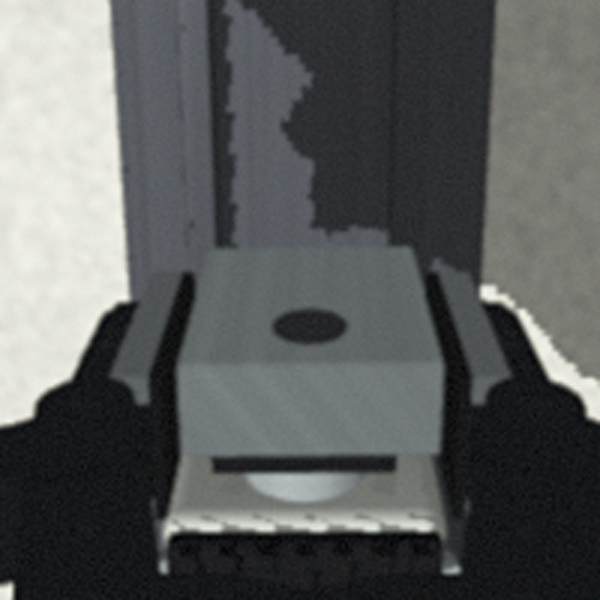

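Emit:
drive_tool:
  targets:
    - [[0.2,-0.14,-0.01,0,0,0,-0.4],[0.4,0,0,0,0,0,-0.4],[0.4,0,0,0,0,0,-0.4],[0.3,0,0,0,0,0,-0.4],[0.06,0,0,0,0,0,-0.4]]

```text
time_s: 13.35
position: [0.5842, -0.1557, 0.0286]
tool_rot: [[-0.002, -0.148, 0.989], [0.001, 0.989, 0.148], [-1.0, 0.001, -0.002]]
ft_force: [-2.7, 1.0, 5.1]
grip_width: 0.0387
```

Emit:
drive_tool:
  targets:
    - [[0,0,0,0,0,0,-0.4],[0,0,0,0,0,0,-0.4]]

```text
time_s: 13.55
position: [0.5855, -0.156, 0.0307]
tool_rot: [[0.002, -0.148, 0.989], [-0.001, 0.989, 0.148], [-1.0, -0.001, 0.002]]
ft_force: [-0.3, -0.2, -0.5]
grip_width: 0.0394
```

```bash
python3 - <<'E'
from h import *
d=get_image("wrist"); pose(); save(d,"w12.png",(220,150,420,350),3); plan([.5851,-.1557,.0285],8.6,1)
E
```

```text
t 13.6 p [ 0.5855 -0.156   0.0308] w 0.0393 F [ 0.1 -0.1 -1.5] q [-26.1  38.9  80.1   0.   60.9 -34.6]
[[ 1.700e-03 -1.476e-01  9.890e-01]
 [-8.000e-04  9.890e-01  1.476e-01]
 [-1.000e+00 -1.100e-03  1.600e-03]]
dp [-0.0004  0.0003 -0.0023] rotvec [-0.002  0.002  0.001]
[0.045, 0.007, -0.006, -0.002, 0.002, 0.001]
```

View pics/w12.png

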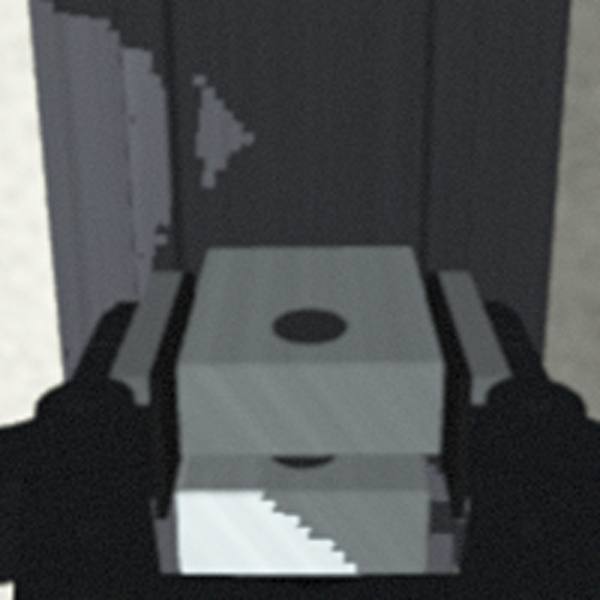

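Plate 2 is in the channel behind plate 1, aligned and with a gap between them. I'll release it and get plate 3.

Emit:
drive_tool:
  targets:
    - [[0.04,0,0,0,0,0,-0.4],[0.0,0,0,0,0,0,-0.4],[0,0,0,0,0,0,0.2],[0,0,0,0,0,0,0.2],[0,0,0,0,0,0,0.2]]

```text
time_s: 14.1
position: [0.5849, -0.1557, 0.0278]
tool_rot: [[-0.0, -0.147, 0.989], [0.0, 0.989, 0.147], [-1.0, 0.0, -0.0]]
ft_force: [0.1, 0.1, -0.1]
grip_width: 0.0511
```

Emit:
drive_tool:
  targets:
    - [[-0.2,0,0,0,0,0,0.5],[-0.6,0,0,0,0,0,0.5],[-0.8,0,0,0,0,0,0.5],[-0.5,0,0,0,0,0,0.5],[-0.2,0.3,0,0,0,0,0.5]]

```text
time_s: 14.6
position: [0.5836, -0.142, 0.1461]
tool_rot: [[0.005, -0.146, 0.989], [-0.003, 0.989, 0.146], [-1.0, -0.003, 0.005]]
ft_force: [0.5, 0.5, 0.0]
grip_width: 0.0639
```

```bash
python3 - <<'E'
from h import *
d=get_image("wrist"); pose(); save(d,"w13.png",(220,150,420,350),3);np.savez("w13.npz",**d); plan([.560,.205,.13],-19.5,8)
E
```

```text
t 14.65 p [ 0.583  -0.1388  0.146 ] w 0.0638 F [0.3 2.8 0.9] q [-24.7  30.6  74.1   0.1  75.  -33.2]
[[ 3.900e-03 -1.478e-01  9.890e-01]
 [-9.000e-04  9.890e-01  1.478e-01]
 [-1.000e+00 -1.400e-03  3.800e-03]]
dp [-0.023   0.3438 -0.016 ] rotvec [0.489 0.004 0.   ]
[0.039, 0.859, 0.07, 0.061, 0.001, 0.0]
[0.039, 0.861, 0.017, 0.061, 0.001, 0.0]
[0.039, 0.861, -0.035, 0.061, 0.001, 0.0]
[0.039, 0.857, -0.088, 0.061, 0.001, 0.0]
[0.039, 0.85, -0.14, 0.061, 0.001, 0.0]
[0.039, 0.84, -0.191, 0.061, 0.001, 0.0]
[0.04, 0.827, -0.242, 0.061, 0.001, 0.0]
[0.04, 0.81, -0.292, 0.061, 0.001, 0.0]
```

View pics/w13.png

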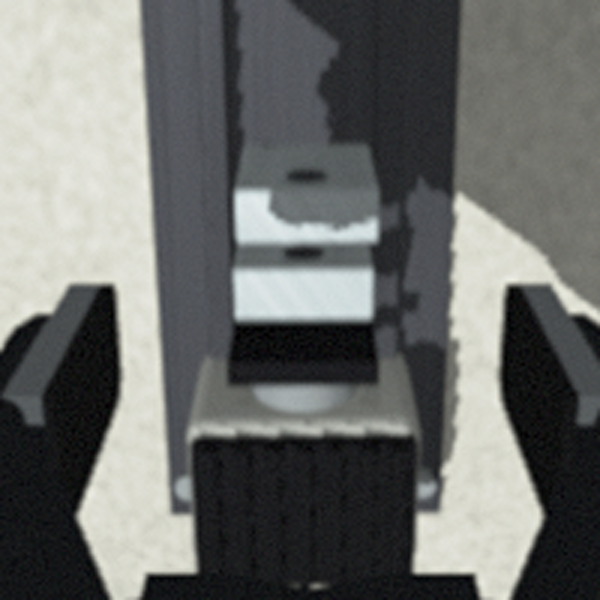

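Both plates stand upright and in line with the nose plate. Now back to the rack for plate 3.

Emit:
drive_tool:
  targets:
    - [[0,0.7,0.07,0.06,0,0,0.5],[0,0.86,0.02,0.06,0,0,0.5],[0,0.86,-0.04,0.06,0,0,0.5],[0,0.86,-0.09,0.06,0,0,0.5],[0,0.85,-0.14,0.06,0,0,0.5]]

```text
time_s: 15.15
position: [0.5675, 0.0685, 0.1415]
tool_rot: [[-0.003, 0.153, 0.988], [0.0, 0.988, -0.153], [-1.0, -0.0, -0.003]]
ft_force: [0.1, -1.3, 0.6]
grip_width: 0.064
```

Emit:
drive_tool:
  targets:
    - [[0.1,0.84,-0.19,0.06,0,0,0.5],[0.1,0.83,-0.24,0.06,0,0,0.5],[0.1,0.6,-0.28,0.065,0,0,0.4],[0,0.3,0,0,0,0,0.3],[0,0,0,0,0,0,0.2]]

```text
time_s: 15.65
position: [0.5619, 0.2007, 0.1268]
tool_rot: [[-0.001, 0.327, 0.945], [-0.0, 0.945, -0.327], [-1.0, -0.001, -0.001]]
ft_force: [-0.3, -1.0, 0.7]
grip_width: 0.0511
```

Emit:
drive_tool:
  targets:
    - [[0,0,0,0,0,0,0.2]]

```text
time_s: 15.75
position: [0.5623, 0.1984, 0.1273]
tool_rot: [[-0.001, 0.33, 0.944], [-0.0, 0.944, -0.33], [-1.0, -0.001, -0.001]]
ft_force: [0.5, 0.7, 0.0]
grip_width: 0.0511
```

```bash
python3 - <<'E'
from h import *
d=get_image("wrist"); pose(); save(d,"w14.png",(200,100,440,340),3); np.savez("w14.npz",**d);plan([.564,.2145,.029],-19.5,4)
E
```

```text
t 15.8 p [0.5625 0.1979 0.1275] w 0.0511 F [ 0.5 -0.7  0.7] q [ 8.  31.5 75.9 -0.  72.7 27.4]
[[-5.000e-04  3.309e-01  9.437e-01]
 [-4.000e-04  9.437e-01 -3.309e-01]
 [-1.000e+00 -6.000e-04 -4.000e-04]]
dp [ 0.0015  0.0166 -0.0985] rotvec [ 0.003 -0.     0.001]
[0.493, 0.081, -0.02, 0.001, -0.0, 0.0]
[0.493, 0.081, -0.02, 0.001, -0.0, 0.0]
[0.493, 0.081, -0.02, 0.001, -0.0, 0.0]
[0.493, 0.081, -0.02, 0.001, -0.0, 0.0]
```

View pics/w14.png

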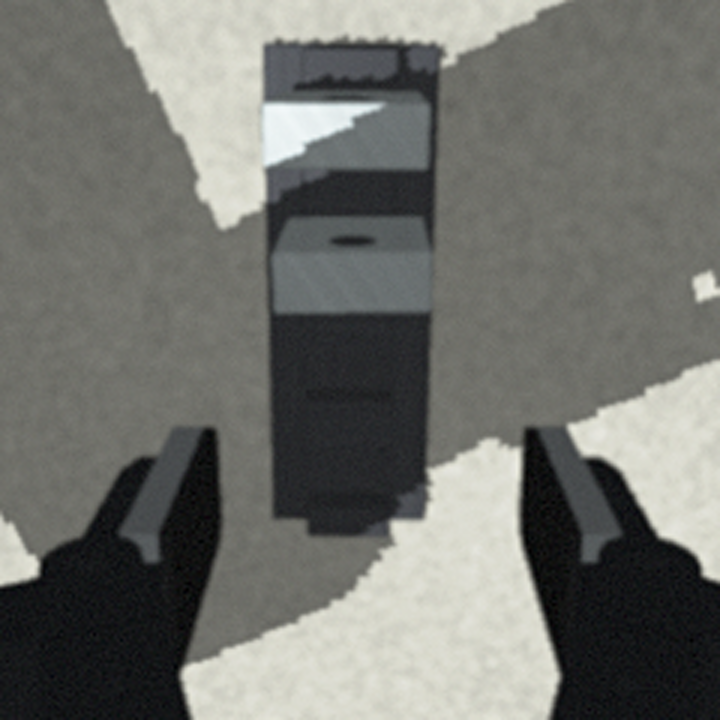

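```bash
python3 - <<'E'
from m import *
d=dict(np.load("w14.npz"))
meas(d,(200,100),3,[("P3",.054,[(272,252),(432,252),(431,313),(273,313)])])
d=dict(np.load("w13.npz"))
meas(d,(220,150),3,[("P2",.054,[(235,188),(378,188),(378,244),(235,244)]),("P1",.054,[(234,265),(375,265),(375,321),(234,321)]),("nose",.058,[(230,364),(378,364)])])
E
```

```text
P3 mean [0.5634 0.2137 0.054 ]
    0.0392 -19.2
    0.0156 -109.0
    0.0395 160.8
P2 mean [ 0.5862 -0.1565  0.054 ]
    0.0392 8.3
    0.0165 -80.3
    0.0399 -171.7
P1 mean [ 0.5891 -0.1796  0.054 ]
    0.0397 8.3
    0.0174 -80.4
    0.0404 -171.7
nose mean [ 0.5919 -0.1997  0.058 ]
    0.0424 8.3
```

Emit:
drive_tool:
  targets:
    - [[0.3,0.16,-0.04,0.003,0,0,0.2],[0.6,0.16,-0.05,0,0,0,0.2],[0.6,0,0,0,0,0,0.2],[0.4,0,0,0,0,0,0.2],[0.1,0,0,0,0,0,0.2]]

```text
time_s: 16.3
position: [0.562, 0.2149, 0.0247]
tool_rot: [[-0.005, 0.334, 0.942], [-0.001, 0.942, -0.334], [-1.0, -0.003, -0.005]]
ft_force: [0.8, 0.5, 1.3]
grip_width: 0.051
```

Emit:
drive_tool:
  targets:
    - [[0,0,0,0,0,0,0.2],[0,0,0,0,0,0,0.2]]

```text
time_s: 16.5
position: [0.564, 0.2155, 0.0287]
tool_rot: [[0.002, 0.334, 0.943], [0.0, 0.943, -0.334], [-1.0, 0.001, 0.001]]
ft_force: [-0.5, -0.1, 0.3]
grip_width: 0.0511
```

```bash
python3 - <<'E'
from h import *
d=get_image("wrist"); pose(); save(d,"w15.png",(200,150,440,350),3); plan([.5635,.2147,.029],-19.5,1)
E
```

```text
t 16.55 p [0.5641 0.2156 0.0289] w 0.0514 F [ 0.5 -0.7 -0.1] q [ 9.7 38.8 80.6  0.  60.5 29.2]
[[ 2.000e-03  3.338e-01  9.427e-01]
 [ 4.000e-04  9.427e-01 -3.338e-01]
 [-1.000e+00  1.000e-03  1.800e-03]]
dp [-0.0006 -0.0009  0.0001] rotvec [ 0.     0.002 -0.001]
[-0.002, -0.02, -0.005, 0.0, 0.002, -0.001]
```

View pics/w15.png

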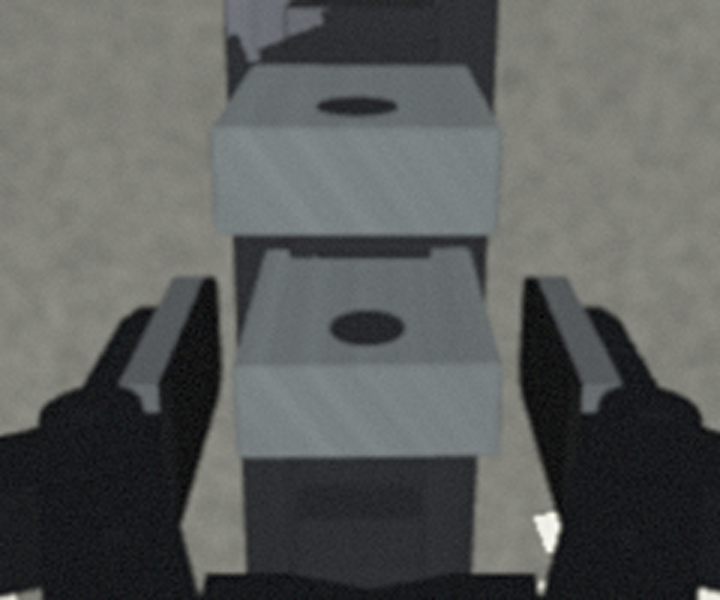

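Emit:
drive_tool:
  targets:
    - [[0,-0.02,0,0,0,0,0.2],[0,0,0,0,0,0,-0.4],[0,0,0,0,0,0,-0.4],[0,0,0,0,0,0,-0.4],[0,0,0,0,0,0,-0.4]]
  force: 50

```text
time_s: 17.05
position: [0.5635, 0.2147, 0.0288]
tool_rot: [[0.002, 0.333, 0.943], [0.0, 0.943, -0.333], [-1.0, 0.001, 0.001]]
ft_force: [-1.4, -0.2, 6.7]
grip_width: 0.0391
```

Emit:
drive_tool:
  targets:
    - [[-0.3,0,0,0,0,0,-0.4],[-0.6,0,0,0,0,0,-0.4],[-0.8,0,0,0,0,0,-0.4],[-0.6,-0.3,0,0,0,0,-0.4],[-0.3,-0.7,0,0,0,0,-0.4]]

```text
time_s: 17.55
position: [0.5473, 0.1685, 0.1606]
tool_rot: [[0.005, 0.331, 0.944], [0.001, 0.944, -0.331], [-1.0, 0.002, 0.004]]
ft_force: [0.9, -1.2, -1.3]
grip_width: 0.0392
```

```bash
python3 - <<'E'
from h import *
pose(); plan([.582,-.125,.16],8.6,7)
E
```

```text
t 17.55 p [0.5473 0.1685 0.1606] w 0.0392 F [ 0.9 -1.2 -1.3] q [ 5.3 27.3 77.5  0.  74.9 24.6]
[[ 5.000e-03  3.310e-01  9.436e-01]
 [ 9.000e-04  9.436e-01 -3.310e-01]
 [-1.000e+00  2.500e-03  4.400e-03]]
dp [ 0.0347 -0.2935 -0.0006] rotvec [-0.487  0.005 -0.001]
[0.001, -0.758, 0.371, -0.07, 0.001, -0.0]
[0.001, -0.782, 0.317, -0.07, 0.001, -0.0]
[0.001, -0.803, 0.262, -0.07, 0.001, -0.0]
[0.001, -0.819, 0.206, -0.07, 0.001, -0.0]
[0.001, -0.831, 0.148, -0.07, 0.001, -0.0]
[0.001, -0.84, 0.09, -0.07, 0.001, -0.0]
[0.001, -0.844, 0.031, -0.07, 0.001, -0.0]
```

Emit:
drive_tool:
  targets:
    - [[0,-0.76,0.37,-0.07,0,0,-0.4],[0,-0.78,0.32,-0.07,0,0,-0.4],[0,-0.8,0.26,-0.07,0,0,-0.4],[0,-0.82,0.21,-0.07,0,0,-0.4],[0,-0.83,0.15,-0.07,0,0,-0.4]]

```text
time_s: 18.05
position: [0.5709, -0.0437, 0.1579]
tool_rot: [[0.0, -0.013, 1.0], [0.0, 1.0, 0.013], [-1.0, 0.0, 0.0]]
ft_force: [1.3, 0.0, -0.4]
grip_width: 0.0392
```

Emit:
drive_tool:
  targets:
    - [[0,-0.84,0.09,-0.07,0,0,-0.4],[0.1,-0.6,0.03,-0.07,0,0,-0.4],[0.3,-0.2,0,0,0,0,-0.4],[0.3,-0.1,0,0,0,0,-0.4],[0,0,0,0,0,0,-0.4]]

```text
time_s: 18.55
position: [0.5812, -0.129, 0.1209]
tool_rot: [[-0.004, -0.148, 0.989], [0.002, 0.989, 0.148], [-1.0, 0.002, -0.003]]
ft_force: [-0.2, -0.6, -0.2]
grip_width: 0.039
```

Emit:
drive_tool:
  targets:
    - [[0,0,0,0,0,0,-0.4]]

```text
time_s: 18.65
position: [0.5821, -0.1283, 0.1231]
tool_rot: [[-0.0, -0.149, 0.989], [0.0, 0.989, 0.149], [-1.0, 0.0, -0.0]]
ft_force: [1.3, 0.1, -0.9]
grip_width: 0.0389
```

```bash
python3 - <<'E'
from h import *
d=get_image("wrist"); pose(); save(d,"w16.png",(220,150,420,350),3); plan([.5816,-.1310,.0285],8.6,4)
E
```

```text
t 18.7 p [ 0.5823 -0.1282  0.1235] w 0.039 F [0.5 0.2 0.2] q [-23.8  31.7  76.2   0.   72.  -32.4]
[[ 7.000e-04 -1.499e-01  9.887e-01]
 [-2.000e-04  9.887e-01  1.499e-01]
 [-1.000e+00 -3.000e-04  7.000e-04]]
dp [-0.0007 -0.0028 -0.095 ] rotvec [0.    0.001 0.   ]
[0.475, -0.013, -0.006, 0.0, 0.0, 0.0]
[0.475, -0.013, -0.006, 0.0, 0.0, 0.0]
[0.475, -0.013, -0.006, 0.0, 0.0, 0.0]
[0.475, -0.013, -0.006, 0.0, 0.0, 0.0]
```

View pics/w16.png

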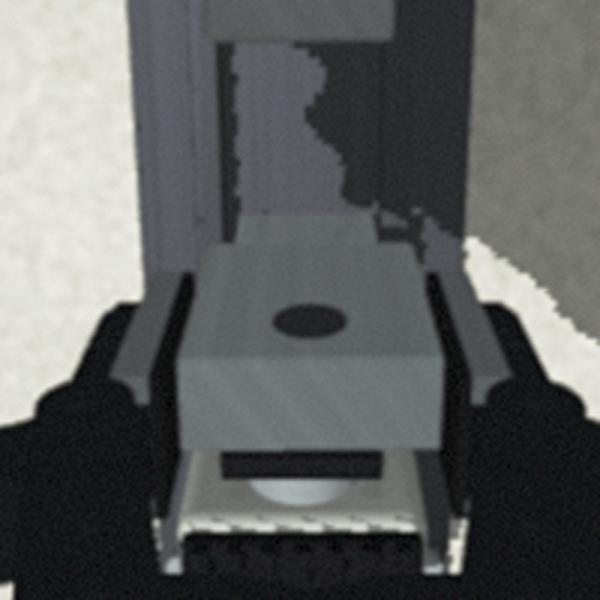

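```bash
python3 - <<'E'
from h import *
d=get_image("wrist")
# P2 front face corners bottom/top, fixture yaw 8.6
c,s=np.cos(np.radians(8.6)),np.sin(np.radians(8.6)); X=np.array([c,s,0]);Y=np.array([-s,c,0])
for n,C in (("P2",[.5858,-.1562,.031]),("P3 goal",[.5816,-.131,.031])):
  for dx,dz in ((-.02,-.023),(.02,-.023),(-.02,.023),(.02,.023)):
    print(n,(proj(d,np.array(C)+X*dx+Y*.008+[0,0,dz])[0]-[220,150])*3)
E
```

```text
P2 [236.88501865 205.93543654]
P2 [368.73862433 206.05529611]
P2 [223.23118598 267.27018642]
P2 [380.45529442 267.39969985]
P3 goal [233.74421716 124.4054676 ]
P3 goal [369.18047873 124.54442735]
P3 goal [219.00437331 171.54146507]
P3 goal [381.38055995 171.69747737]
```

Emit:
drive_tool:
  targets:
    - [[0.3,-0.05,-0.02,0,0,0,-0.4],[0.5,0,0,0,0,0,-0.4],[0.5,0,0,0,0,0,-0.4],[0.4,0,0,0,0,0,-0.4],[0.16,0,0,0,0,0,-0.4]]

```text
time_s: 19.25
position: [0.5811, -0.1305, 0.0289]
tool_rot: [[-0.002, -0.15, 0.989], [0.001, 0.989, 0.15], [-1.0, 0.001, -0.001]]
ft_force: [-0.1, 0.3, 0.0]
grip_width: 0.0387
```

Emit:
drive_tool:
  targets:
    - [[0,0,0,0,0,0,-0.4],[0,0,0,0,0,0,-0.4]]

```text
time_s: 19.45
position: [0.5821, -0.1312, 0.0309]
tool_rot: [[0.002, -0.15, 0.989], [-0.001, 0.989, 0.15], [-1.0, -0.001, 0.001]]
ft_force: [-0.1, -0.7, -0.7]
grip_width: 0.0391
```

```bash
python3 - <<'E'
from h import *
d=get_image("wrist"); pose(); save(d,"w17.png",(220,150,420,350),3); plan([.5816,-.1310,.0285],8.6,1)
E
```

```text
t 19.5 p [ 0.5821 -0.1312  0.0309] w 0.0394 F [-0.3  0.6 -1.2] q [-24.1  38.1  81.8   0.   60.  -32.7]
[[ 1.700e-03 -1.498e-01  9.887e-01]
 [-7.000e-04  9.887e-01  1.498e-01]
 [-1.000e+00 -1.000e-03  1.600e-03]]
dp [-0.0005  0.0002 -0.0024] rotvec [0.    0.002 0.001]
[0.048, 0.005, -0.009, 0.0, 0.002, 0.001]
```

View pics/w17.png

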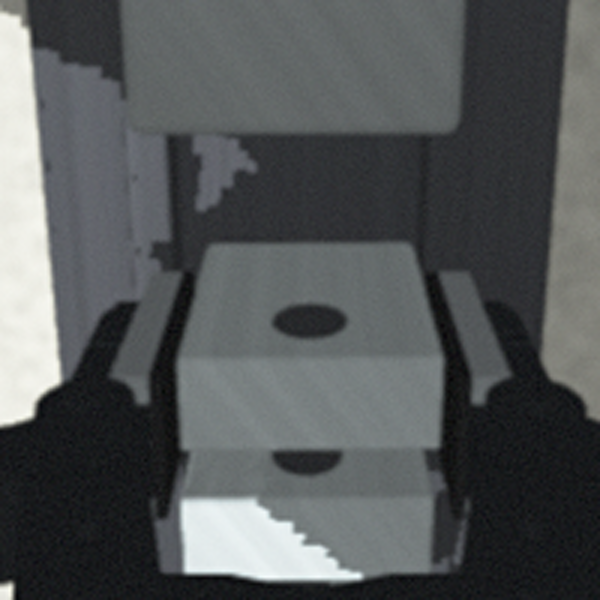

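Emit:
drive_tool:
  targets:
    - [[0.04,0,0,0,0,0,-0.4],[0.0,0,0,0,0,0,-0.4],[0,0,0,0,0,0,0.2],[0,0,0,0,0,0,0.2],[0,0,0,0,0,0,0.2]]

```text
time_s: 20.0
position: [0.5815, -0.1312, 0.0278]
tool_rot: [[-0.0, -0.149, 0.989], [0.0, 0.989, 0.149], [-1.0, 0.0, -0.0]]
ft_force: [0.6, 0.2, 0.4]
grip_width: 0.0511
```

Emit:
drive_tool:
  targets:
    - [[-0.2,0,0,0,0,0,0.4],[-0.6,0,0,0,0,0,0.4],[-0.8,0,0,0,0,0,0.4],[-0.6,0,0,0,0,0,0.2],[-0.2,0.3,0,0,0,0,0.2]]

```text
time_s: 20.5
position: [0.5805, -0.1176, 0.1517]
tool_rot: [[0.006, -0.148, 0.989], [-0.003, 0.989, 0.148], [-1.0, -0.004, 0.006]]
ft_force: [0.5, 0.1, -0.0]
grip_width: 0.0513
```

```bash
python3 - <<'E'
from h import *
d=get_image("wrist"); pose(); save(d,"w18.png",(220,150,420,350),3);np.savez("w18.npz",**d); plan([.5643,-.0242,.15],8.6,3)
E
```

```text
t 20.55 p [ 0.5798 -0.1145  0.1515] w 0.0512 F [0.9 1.9 1.5] q [-22.7  29.5  75.2   0.   75.  -31.3]
[[ 0.0048 -0.1498  0.9887]
 [-0.0011  0.9887  0.1498]
 [-1.     -0.0018  0.0046]]
dp [-0.0155  0.0903 -0.0015] rotvec [0.    0.005 0.002]
[0.009, 0.611, -0.012, 0.0, 0.002, 0.001]
[0.009, 0.611, -0.012, 0.0, 0.002, 0.001]
[0.01, 0.611, -0.012, 0.0, 0.002, 0.001]
```

View pics/w18.png

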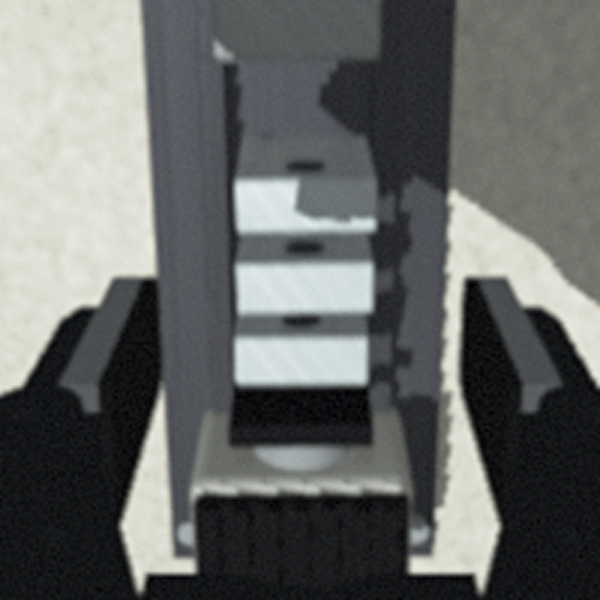

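All three plates stand upright in a row in front of the black nose plate. Now to the post.

Emit:
drive_tool:
  targets:
    - [[0,0.5,-0.01,0,0,0,0.2],[0,0.6,-0.01,0,0,0,0.2],[0,0.5,-0.02,0,0,0,0.2],[0,0.17,0,0,0,0,0.2],[0,0,0,0,0,0,0.2]]

```text
time_s: 21.05
position: [0.5636, -0.028, 0.1471]
tool_rot: [[-0.001, -0.151, 0.988], [0.0, 0.988, 0.151], [-1.0, 0.001, -0.001]]
ft_force: [0.1, -0.6, 0.0]
grip_width: 0.0512
```

Emit:
drive_tool:
  targets:
    - [[0,0,0,0,0,0,0.2]]

```text
time_s: 21.15
position: [0.5641, -0.0297, 0.1474]
tool_rot: [[-0.001, -0.149, 0.989], [-0.0, 0.989, 0.149], [-1.0, -0.0, -0.001]]
ft_force: [-0.1, -1.0, -0.2]
grip_width: 0.0511
```

```bash
python3 - <<'E'
from h import *
d=get_image("wrist"); pose(); save(d,"w19.png",(200,150,440,350),3); plan([.5643,-.0242,.046],8.6,4)
E
```

```text
t 21.2 p [ 0.5642 -0.03    0.1475] w 0.0513 F [0.9 0.5 0.5] q [-15.   27.5  79.6  -0.   72.9 -23.6]
[[-4.000e-04 -1.488e-01  9.889e-01]
 [-1.000e-04  9.889e-01  1.488e-01]
 [-1.000e+00 -1.000e-04 -4.000e-04]]
dp [ 1.000e-04  5.800e-03 -1.015e-01] rotvec [-0.001 -0.     0.   ]
[0.507, 0.028, 0.005, -0.0, -0.0, 0.0]
[0.507, 0.028, 0.005, -0.0, -0.0, 0.0]
[0.507, 0.028, 0.005, -0.0, -0.0, 0.0]
[0.507, 0.028, 0.005, -0.0, -0.0, 0.0]
```

View pics/w19.png

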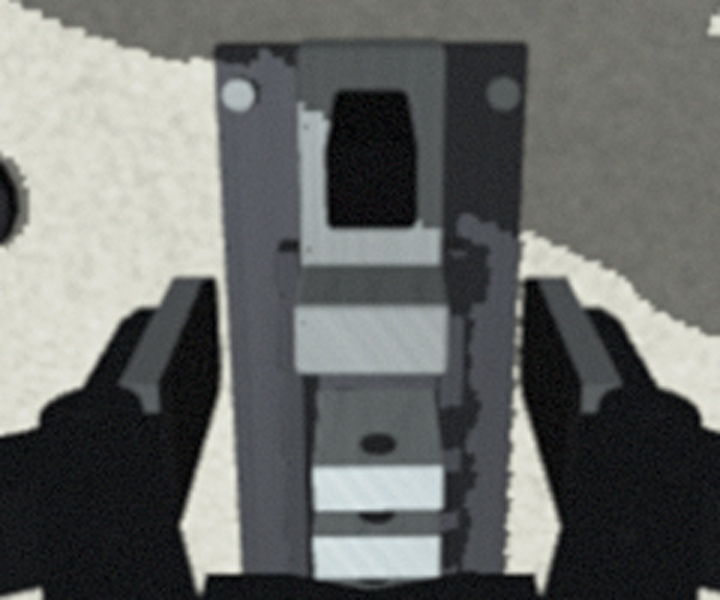

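```bash
python3 - <<'E'
from m import *
d=get_image("wrist")
meas(d,(200,150),3,[("post",.09,[(327,147),(416,147),(416,227),(327,227)]),("face",.06,[(295,373),(448,373)]),("P3",.054,[(312,465),(443,465),(443,510),(314,510)])])
E
```

```text
post mean [ 0.5646 -0.0242  0.09  ]
    0.0205 8.6
    0.0197 -80.6
    0.021 -171.4
face mean [ 0.5746 -0.0895  0.06  ]
    0.0438 8.6
P3 mean [ 0.5831 -0.1318  0.054 ]
    0.0398 8.6
    0.0162 -80.0
    0.0399 -171.4
```

Emit:
drive_tool:
  targets:
    - [[0.3,0.06,0.02,0,0,0,0.2],[0.6,0.06,0,0,0,0,0.2],[0.6,0,0,0,0,0,0.2],[0.45,0,0,0,0,0,0.2],[0.08,0,0,0,0,0,0.2]]

```text
time_s: 21.75
position: [0.563, -0.0236, 0.0438]
tool_rot: [[-0.005, -0.148, 0.989], [0.001, 0.989, 0.148], [-1.0, 0.002, -0.004]]
ft_force: [0.1, -0.1, 0.3]
grip_width: 0.051
```

Emit:
drive_tool:
  targets:
    - [[0,0,0,0,0,0,0.2],[0,0,0,0,0,0,0.0]]

```text
time_s: 21.95
position: [0.5649, -0.0236, 0.0475]
tool_rot: [[0.002, -0.149, 0.989], [-0.001, 0.989, 0.149], [-1.0, -0.001, 0.002]]
ft_force: [-0.2, -0.2, 0.4]
grip_width: 0.0426
```

```bash
python3 - <<'E'
from h import *
d=get_image("wrist"); pose(); save(d,"w20.png",(200,150,440,350),3); plan([.5646,-.0242,.046],8.6,1)
E
```

```text
t 22.0 p [ 0.5649 -0.0235  0.0476] w 0.0431 F [ 0.3  0.1 -0.1] q [-14.4  34.4  86.3   0.   59.1 -23. ]
[[ 2.300e-03 -1.492e-01  9.888e-01]
 [-6.000e-04  9.888e-01  1.492e-01]
 [-1.000e+00 -9.000e-04  2.200e-03]]
dp [-0.0003 -0.0007 -0.0016] rotvec [-0.     0.002  0.001]
[0.032, -0.013, -0.008, -0.0, 0.002, 0.001]
```

View pics/w20.png

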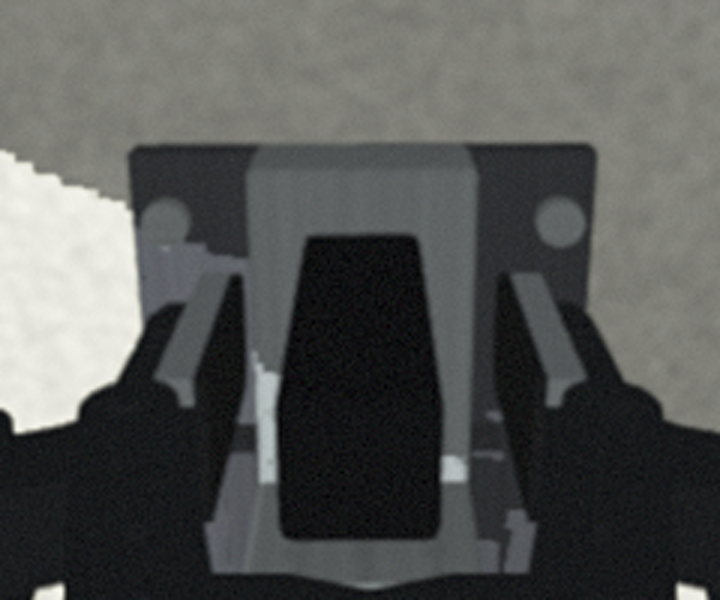

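Emit:
drive_tool:
  targets:
    - [[0,0,0,0,0,0,-0.8],[0,0,0,0,0,0,-0.8],[0,0,0,0,0,0,-0.8],[0,0,0,0,0,0,-0.8],[0,0,0,0,0,0,-0.8]]
  force: 90

```text
time_s: 22.5
position: [0.5634, -0.0233, 0.0475]
tool_rot: [[-0.001, -0.15, 0.989], [-0.001, 0.989, 0.15], [-1.0, -0.001, -0.001]]
ft_force: [-7.1, -2.5, 9.0]
grip_width: 0.021
```

```bash
python3 - <<'E'
from h import *
pose()
E
```

```text
t 22.5 p [ 0.5634 -0.0233  0.0475] w 0.021 F [-7.1 -2.5  9. ] q [-14.4  34.4  86.5  -0.1  59.2 -23. ]
[[-1.100e-03 -1.501e-01  9.887e-01]
 [-8.000e-04  9.887e-01  1.501e-01]
 [-1.000e+00 -7.000e-04 -1.200e-03]]
```

Emit:
drive_tool:
  targets:
    - [[0,-0.1,-0.02,0,0,0,-0.8],[0,-0.2,0,0,0,0,-0.8],[0,-0.2,0,0,0,0,-0.8],[0,-0.2,0,0,0,0,-0.8],[0,-0.1,0,0,0,0,-0.8]]

```text
time_s: 23.0
position: [0.5695, -0.0631, 0.0475]
tool_rot: [[0.001, -0.15, 0.989], [0.0, 0.989, 0.15], [-1.0, -0.0, 0.001]]
ft_force: [-1.6, 3.4, 7.3]
grip_width: 0.0207
```

Emit:
drive_tool:
  targets:
    - [[0,-0.04,0,0,0,0,-0.8],[0,0,0,0,0,0,-0.8]]

```text
time_s: 23.2
position: [0.5698, -0.0649, 0.0475]
tool_rot: [[0.001, -0.15, 0.989], [-0.0, 0.989, 0.15], [-1.0, -0.001, 0.001]]
ft_force: [-0.7, 2.9, 7.6]
grip_width: 0.021
```

```bash
python3 - <<'E'
from h import *
pose()
d=get_image("wrist"); save(d,"w21.png",(200,150,440,400),3)
for c in ("top",): 
  d=get_image(c); save(d,"t21.png",(290,150,430,250),5)
E
```

```text
t 23.2 p [ 0.5698 -0.0649  0.0475] w 0.021 F [-0.7  2.9  7.6] q [-18.3  35.1  84.9   0.   59.9 -26.9]
[[ 1.300e-03 -1.497e-01  9.887e-01]
 [-3.000e-04  9.887e-01  1.497e-01]
 [-1.000e+00 -5.000e-04  1.300e-03]]
```

View pics/t21.png

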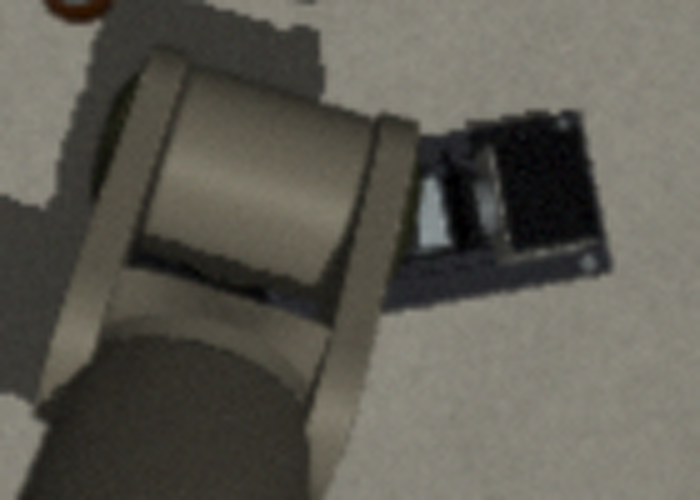

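Emit:
drive_tool:
  targets:
    - [[0,-0.1,0,0,0,0,-0.8],[0,-0.1,0,0,0,0,-0.8],[0,-0.08,0,0,0,0,-0.8],[0,0,0,0,0,0,-0.8],[0,0,0,0,0,0,-0.8]]

```text
time_s: 23.8
position: [0.5718, -0.0786, 0.0475]
tool_rot: [[0.001, -0.15, 0.989], [-0.0, 0.989, 0.15], [-1.0, -0.0, 0.001]]
ft_force: [-1.1, 2.9, 6.4]
grip_width: 0.0206
```

Emit:
drive_tool:
  targets:
    - [[0,-0.04,0,0,0,0,-0.8],[0,0,0,0,0,0,-0.8],[0,0,0,0,0,0,-0.8]]

```text
time_s: 24.1
position: [0.5721, -0.0803, 0.0475]
tool_rot: [[0.001, -0.15, 0.989], [-0.0, 0.989, 0.15], [-1.0, -0.0, 0.001]]
ft_force: [-1.2, 2.1, 6.4]
grip_width: 0.0209
```

Emit:
drive_tool:
  targets:
    - [[0,-0.04,0,0,0,0,-0.8],[0,0,0,0,0,0,-0.8],[0,0,0,0,0,0,-0.8]]

```text
time_s: 24.4
position: [0.5724, -0.0823, 0.0475]
tool_rot: [[0.001, -0.15, 0.989], [0.0, 0.989, 0.15], [-1.0, -0.0, 0.001]]
ft_force: [-0.7, 3.1, 7.3]
grip_width: 0.0207
```

Emit:
drive_tool:
  targets:
    - [[0,-0.04,0,0,0,0,-0.8],[0,0,0,0,0,0,-0.8],[0,0,0,0,0,0,-0.8]]

```text
time_s: 24.7
position: [0.5727, -0.0842, 0.0475]
tool_rot: [[0.001, -0.15, 0.989], [0.0, 0.989, 0.15], [-1.0, -0.0, 0.001]]
ft_force: [-1.6, 3.2, 7.1]
grip_width: 0.0209
```

Emit:
drive_tool:
  targets:
    - [[0,-0.04,0,0,0,0,-0.8],[0,0,0,0,0,0,-0.8],[0,0,0,0,0,0,-0.8]]

```text
time_s: 25.0
position: [0.573, -0.0861, 0.0475]
tool_rot: [[0.001, -0.15, 0.989], [0.0, 0.989, 0.15], [-1.0, -0.0, 0.001]]
ft_force: [-0.7, 3.0, 6.8]
grip_width: 0.0212
```

Emit:
drive_tool:
  targets:
    - [[0,-0.04,0,0,0,0,-0.8],[0,0,0,0,0,0,-0.8],[0,0,0,0,0,0,-0.8]]

```text
time_s: 25.3
position: [0.5733, -0.0878, 0.0475]
tool_rot: [[0.001, -0.15, 0.989], [0.001, 0.989, 0.15], [-1.0, 0.0, 0.001]]
ft_force: [-1.3, 5.3, 7.5]
grip_width: 0.0208
```

Emit:
drive_tool:
  targets:
    - [[0,-0.04,0,0,0,0,-0.8],[0,0,0,0,0,0,-0.8],[0,0,0,0,0,0,-0.8]]

```text
time_s: 25.6
position: [0.5735, -0.0894, 0.0475]
tool_rot: [[0.001, -0.15, 0.989], [0.001, 0.989, 0.15], [-1.0, 0.001, 0.001]]
ft_force: [-0.2, 7.0, 8.1]
grip_width: 0.021
```

```bash
python3 - <<'E'
from h import *
pose()
d=get_image("scene"); save(d,"s22.png",(230,150,350,240),6)
d=get_image("top"); save(d,"t22.png",(290,150,430,250),5)
E
```

```text
t 25.6 p [ 0.5735 -0.0894  0.0475] w 0.021 F [-0.2  7.   8.1] q [-20.6  35.6  83.7   0.1  60.6 -29.3]
[[ 0.001  -0.1502  0.9887]
 [ 0.0011  0.9887  0.1502]
 [-1.      0.001   0.0012]]
```

View pics/s22.png

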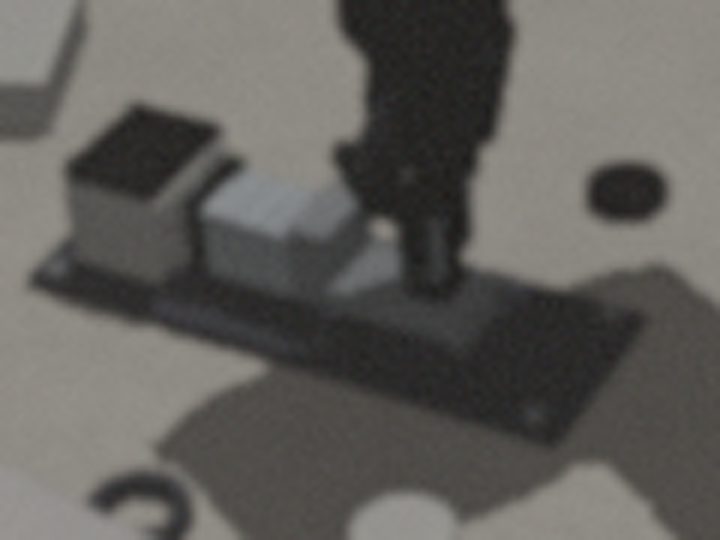

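View pics/t22.png

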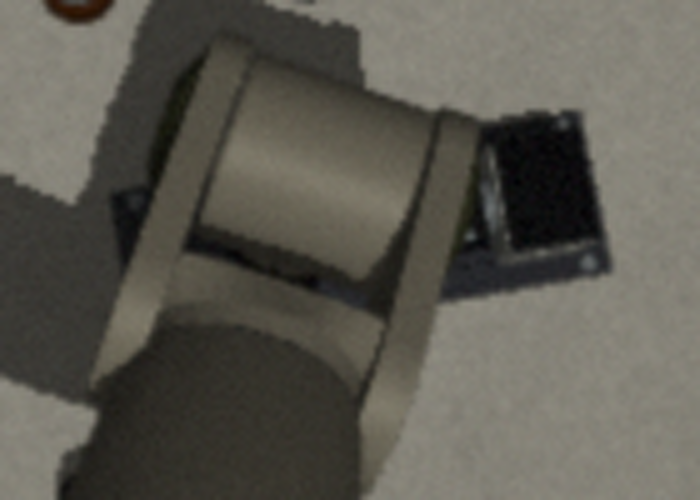

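Emit:
drive_tool:
  targets:
    - [[0,-0.03,0,0,0,0,-0.8],[0,-0.03,0,0,0,0,-0.8],[0,0,0,0,0,0,-0.8],[0,0,0,0,0,0,-0.8],[0,0,0,0,0,0,-0.8]]

```text
time_s: 26.2
position: [0.5739, -0.0919, 0.0475]
tool_rot: [[0.001, -0.15, 0.989], [0.002, 0.989, 0.15], [-1.0, 0.002, 0.001]]
ft_force: [-0.8, 9.6, 8.3]
grip_width: 0.0211
```

Emit:
drive_tool:
  targets:
    - [[0,0,0,0,0,0,-0.8],[0,0,0,0,0,0,-0.8],[0,0,0,0,0,0,-0.8],[0,0,0,0,0,0,-0.8],[0,0,0,0,0,0,-0.8]]

```text
time_s: 26.7
position: [0.5739, -0.0919, 0.0475]
tool_rot: [[0.001, -0.15, 0.989], [0.002, 0.989, 0.15], [-1.0, 0.002, 0.001]]
ft_force: [-0.9, 9.9, 8.4]
grip_width: 0.0213
```

```bash
python3 - <<'E'
from h import *
pose()
d=get_image("scene"); save(d,"s23.png",(230,150,350,240),6)
for n,z in (("nose_face",.038),("jaw_face",.038),("jaw_post",.065),("lens_cap",.005),("eyepiece",.025),("jar",.03)): print(n,rec(d,n,z,2))
d=get_image("wrist"); save(d,"w23.png")
for i in range(5): pose() if 0 else get_image("top"); print(observe()["ft_force"].round(1),observe()["position"].round(4))
E
```

```text
t 26.7 p [ 0.5739 -0.0919  0.0475] w 0.0213 F [-0.9  9.9  8.4] q [-20.8  35.7  83.6   0.1  60.7 -29.5]
[[ 8.000e-04 -1.503e-01  9.886e-01]
 [ 1.900e-03  9.886e-01  1.503e-01]
 [-1.000e+00  1.800e-03  1.100e-03]]
nose_face [(0.59, array([260.9, 184.4]), array([ 0.5993, -0.2231,  0.038 ])), (0.18, array([275.8, 188. ]), array([ 0.5891, -0.1753,  0.038 ]))]
jaw_face [(0.67, array([291.3, 192.6]), array([ 0.5817, -0.1243,  0.038 ]))]
jaw_post [(0.59, array([290.9, 194.6]), array([ 0.6169, -0.0959,  0.065 ])), (0.47, array([228.2, 159.6]), array([ 0.5834, -0.3672,  0.065 ]))]
lens_cap [(0.52, array([333.6, 182.7]), array([ 0.437 , -0.0768,  0.005 ]))]
eyepiece [(0.64, array([361.6, 187.6]), array([0.4357, 0.0208, 0.025 ])), (0.4, array([254.9, 230.9]), array([ 0.7497, -0.1121,  0.025 ]))]
jar [(0.76, array([299.5, 244.7]), array([0.7302, 0.0175, 0.03  ])), (0.49, array([360.1, 186.3]), array([0.4386, 0.0173, 0.03  ]))]
[-0.2  9.7  9.2] [ 0.5739 -0.0919  0.0475]
[-1.6  8.9  9.1] [ 0.5739 -0.0919  0.0475]
[-0.2  9.4  8.1] [ 0.5739 -0.0919  0.0475]
[-1.2  9.8  8.5] [ 0.5739 -0.0919  0.0476]
[-0.6  9.5  8.3] [ 0.5739 -0.0919  0.0475]
```

View pics/s23.png

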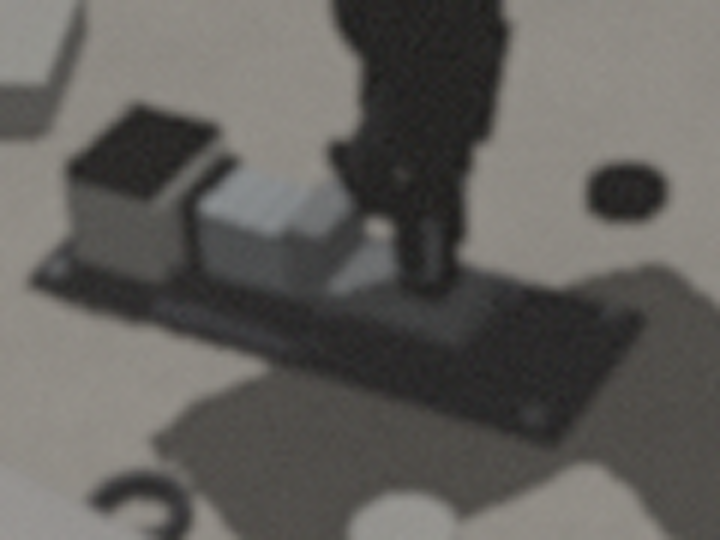

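View pics/w23.png

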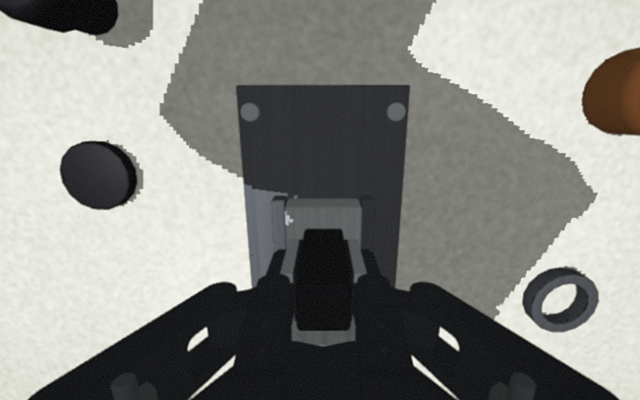

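```bash
python3 - <<'E'
from h import *
print(close_job())
E
```

```text
the job is handed in; nothing more can be done
None
```

I packed three plates from the rack into the channel, then pushed the jaw shut by its post. I handed the job in at about 27 s with the fingers still holding it. No verdict came back, so everything below is from my own last checks.

- **Nose plate:** the push along the channel rose from about 3 N with the jaw sliding freely to about 9.6 N, and it held steady. By force, that puts the nose plate about 6 mm in. By how far the jaw moved after touching, it is about 5.5 mm. It did not bottom out.
- **Jaw:** it travelled about 69 mm, roughly 6 mm short of its stop.
- **Number of plates:** I measured about 36 mm still open at the stop. Two plates could not have reached the nose plate; three fit with room to spare.
- **Plates:** the last scene picture shows them upright and tight together between the jaw and the nose plate. The view from above was mostly blocked by the arm, so I couldn't re-measure their sideways position after squeezing. When placed, they were within about 1–2 mm of the middle line.
- **Fingers:** they are on the post only, clear of the plates and the nose plate.
- **Other things on the bench:** the jar, eyepiece and lens cap came out within about 10 mm of their first measured positions, about the networks' own error. I didn't re-measure the ring, dish, screwdriver or slide box, but the arm never touched them.

**Disagreements:**
- My first rough estimate from the top camera put the open gap at about 32 mm; the closer wrist camera views gave 36 mm. Both meant three plates.
- After squeezing, the network's nose plate and post positions were 15–40 mm off, because the gripper partly hid them. I went by the force and the arm's own position instead.

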